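Make the bench guillotine ready for the next cut

TASK

Get the bench guillotine ready for its next cut: hold the green scraper block and wipe every loose offcut off the feed table, over its open end into the chip tray, without touching the offcuts with the fingers. Then lay all the board blanks side by side on the feed table, long way along the feed, and push each one under the clear guard with the yellow push stick behind it until it lies flat and square, fully home against the back gauge; keep the fingers off a blank once its front end is under the guard. Finally press the clamp bar down firmly on the blanks, leave both tools standing on the black mat again, and do not disturb the jar, the stack of badge shells, or the mug.

Things in the scene. Friction and masses are not known exactly. Their poses are not given: they have to be found in the camera images.
- guillotine: blue bench guillotine, fixed; origin on the table (z 0) under the middle of the guard's front face; y = feed direction, x across, z up. Flat bed, top 40 mm above the table, from y -240 mm (open end) to the back gauge at y +145 mm, between side guides: inner faces at x +-112 mm, 12 mm above the bed. Feed table = y -240 to 0. Blue cheeks |x| 120-162 mm, y 0-115 mm, top 150 mm above the table; a fixed lever rises behind the +x one
- guard_edge (a point): middle of the lower front edge of the clear guard, 18 mm above the bed, at y 0. Guard: upright 5 mm panel across the whole width, up to 73 mm above the bed, closed on top by a clear cover back to the crown beam (y 50-105 mm, 60-110 mm above the bed). The blade is parked in the crown and stays there. Axes as the guillotine's
- tray_mid (a point): middle of the chip tray's floor (4 mm above the table), at y -279 mm: tray at the open end of the bed, inside 77 mm (y) x 264 mm (x), rim 30 mm above the table
- gauge_face (a point): middle of the back gauge's face at the height of the bed (40 mm above the table), y +145 mm in the guillotine's frame
- clamp (a joint): clamp bar that slides straight down with its black handle: 0 = fully up (its foot 30 mm above the bed), grows downwards in m, 0.020 = resting on 10 mm blanks, 0.026 = stop. It moves at about 4 N of push from above and stays where it is left (about 14 N to lift it).
- clamp_grip (a point): middle of the clamp's black round handle bar (along the guillotine's x, 140 mm long, 22 mm thick, top 11 mm above this point), above the crown; 190 mm above the table when fully up
- mat: black rubber tool mat, fixed, 240 (x) x 150 (y) x 3 mm; origin at the centre of its underside on the table
- stock: thin grey stock board on which the blanks start, fixed, 220 (x) x 125 (y) x 4 mm; origin at the centre of its underside on the table
- stick_grip (a point): yellow push stick (100 g): flat sole 195 mm long (its y), 36 mm wide, 10 mm thick, with an upright handle block on it at the rear end, 40 mm (y) x 24 mm (x), top 70 mm above the underside. This point: in the handle, 45 mm above the underside, 175 mm behind the nose. y axis points to the nose, z up.
- stick_nose (a point): square front end of the push stick's sole, mid thickness (5 mm above its underside)
- stick_mid (a point): middle of the push stick's sole (5 mm above its underside)
- scraper_grip (a point): scraper block (140 g): green block 140 mm long (its x) x 46 mm x 22 mm high, with a black handle block on top, 40 mm (x) x 24 mm (y), top 70 mm above the underside. This point: in the handle, 50 mm above the underside. z up.
- board1_mid (a point): centre of a cardboard-brown pressboard blank, 40 (x) x 100 (y) x 10 mm, 50 g. Two or three blanks are there; an absent one has no reading.
- board2_mid (a point): centre of a cardboard-brown pressboard blank, 40 (x) x 100 (y) x 10 mm, 50 g. Two or three blanks are there; an absent one has no reading.
- board3_mid (a point): centre of a cardboard-brown pressboard blank, 40 (x) x 100 (y) x 10 mm, 50 g. Two or three blanks are there; an absent one has no reading.
- offcut1_mid (a point): centre of a dark brown board offcut, 40 (x) x 18 (y) x 10 mm, 11 g, loose on the feed table at the start. Two to four are there; an absent one has no reading.
- offcut2_mid (a point): centre of a dark brown board offcut, 40 (x) x 18 (y) x 10 mm, 11 g, loose on the feed table at the start. Two to four are there; an absent one has no reading.
- offcut3_mid (a point): centre of a dark brown board offcut, 40 (x) x 18 (y) x 10 mm, 11 g, loose on the feed table at the start. Two to four are there; an absent one has no reading.
- offcut4_mid (a point): centre of a dark brown board offcut, 40 (x) x 18 (y) x 10 mm, 11 g, loose on the feed table at the start. Two to four are there; an absent one has no reading.
- jar: glass jar with orange cap, 60 mm wide, 85 mm high, bystander; origin at its underside
- shells: stack of black and steel badge shells, 58 mm wide, 60 mm high, one piece, bystander; origin at its underside
- mug: blue mug, 80 mm wide, 90 mm high, bystander; origin at its underside
There are look-alikes about, which are no part of the job. What is shaped like the part that bears board2_mid but purple is not meant.

How it is judged:
On the way, in this order (a step that is already met when the one before it is completed fails the run):
1. all offcuts are in the chip tray (z of each of offcut1_mid, offcut2_mid, offcut3_mid, offcut4_mid in the frame of guillotine below 0.036 m and y of offcut1_mid in the frame of guillotine between -0.32 and -0.238 m and y of offcut2_mid in the frame of guillotine between -0.32 and -0.238 m and y of offcut3_mid in the frame of guillotine between -0.32 and -0.238 m and y of offcut4_mid in the frame of guillotine between -0.32 and -0.238 m), for 0.2 s.
2. all blanks lie home against the back gauge (y of board1_mid in the frame of guillotine between 0.091 and 0.1 m and x of board1_mid in the frame of guillotine between -0.112 and 0.112 m and z of each of board1_mid, board2_mid, board3_mid in the frame of guillotine below 0.049 m and angle between the y axis of each of board1_mid, board2_mid, board3_mid and the y axis of guillotine, either way round below 0.07 rad and y of board2_mid in the frame of guillotine between 0.091 and 0.1 m and x of board2_mid in the frame of guillotine between -0.112 and 0.112 m and y of board3_mid in the frame of guillotine between 0.091 and 0.1 m and x of board3_mid in the frame of guillotine between -0.112 and 0.112 m), for 0.2 s.
3. the clamp bar is down on the blanks (all of step 2 and value of joint clamp above 0.0185 m), for 0.2 s.
At the end, for the whole second after the job is handed in: offcuts in the chip tray; blanks flat on the bed, front end within 4 mm of the back gauge, square within 4 degrees; clamp bar down on them (joint above 18.5 mm); both tools upright with their middles over the mat (5 mm margin); all at rest (all of step 1 and all of step 3 and x of stick_mid in the frame of mat between -0.125 and 0.125 m and y of stick_mid in the frame of mat between -0.08 and 0.08 m and angle between each of stick_mid, scraper_grip's own z axis and vertical below 0.2 rad and x of scraper_grip in the frame of mat between -0.125 and 0.125 m and y of scraper_grip in the frame of mat between -0.08 and 0.08 m and linear speed of each of stick, scraper, board1, board2, board3 below 0.02 m/s); the robot touches nothing.
It fails at once if a finger touches an offcut (contact force between the fingers and offcut1 above 0.5 N or contact force between the fingers and offcut2 above 0.5 N or contact force between the fingers and offcut3 above 0.5 N or contact force between the fingers and offcut4 above 0.5 N).
It fails at once if a finger touches a blank whose front end is more than 15 mm past the guard ((contact force between the fingers and board1 above 0.5 N and y of board1_mid in the frame of guillotine above -0.035 m and z of board1_mid in the frame of guillotine below 0.06 m) or (contact force between the fingers and board2 above 0.5 N and y of board2_mid in the frame of guillotine above -0.035 m and z of board2_mid in the frame of guillotine below 0.06 m) or (contact force between the fingers and board3 above 0.5 N and y of board3_mid in the frame of guillotine above -0.035 m and z of board3_mid in the frame of guillotine below 0.06 m)).
It fails at once if a bystander is moved more than 20 mm (distance of any of jar, shells, mug from where it was at the start of the episode above 0.02 m).
Of board1, board2, board3 only 2 to 3 are there at a start; the rules pass over those that are not, and their reading is None.
Of offcut1, offcut2, offcut3, offcut4 only 2 to 4 are there at a start; the rules pass over those that are not, and their reading is None.
At some moment in a run one of stick, scraper may be knocked a few centimetres aside while the robot is not near it.
Once in a run the grip may slacken for a moment while it holds something.
It also fails if it takes over 210 s, if anything falls off the work surface, if the arm or the gripper's body presses on something with over 40 N, if the wrist force passes 120 N, or if a joint passes its speed limit or range.

ROBOT

A 6-joint arm with a two-finger parallel gripper is mounted at the origin on the work surface. World frame = base frame: x ahead of the robot, y to its left, z up, the work surface at z = 0. Lengths are in m, angles in rad, forces in N, time in s.
With the tool pointing down it reaches from about 0.3 to 0.775 m from the base axis. Payload 14.6 kg.
Tool frame: the origin (TCP) lies midway between the tips of the shut fingers; the grasp point (between the pads) lies 19 mm behind it (ctrl.pinch_z is the distance from the TCP to the grasp point, in m); z points along the fingers, y is the line along which they close (so a half turn about z gives the same grasp; the last joint's range is limited). The gripper opens to 94 mm and grips with 3 to 60 N. Pads are 16 mm wide; open, the fingers measure 119 mm over their backs; the gripper's body (75 mm by 177 mm) begins 78 mm behind the grasp point.
Start: joints at [-1.18, 0.3, 1.521, -0, 1.321, -0.067], TCP at [0.243, -0.493, 0.205] pointing down, gripper open.
Joint ranges: [-3.03, 3.03], [-0.79, 2.21], [0.23, 2.52], [-1.04, 4.18], [0, 3.07], [-2.55, 2.55]. Speed limits (rad/s): [2.22, 2.22, 2.57, 3.14, 3.14, 3.14].

INTERFACE

Orientations are given as [roll, pitch, yaw] about the fixed x, y, z axes, in that order (R = Rz(yaw) Ry(pitch) Rx(roll)).
In Python, from station import ctrl gives the robot as it stands.
- The arm moves only by the tool jog_arm, never from a script. Its argument "motion" is a list of rows, each a list of 7 numbers: the shift along the tool's x, y, z in m, then the turn, a rotation vector about the tool's x, y, z in rad, then the opening, from -1 (shut) to 1 (fully open). In form: [[tx, ty, tz, rx, ry, rz, gripper], ...]. A call has 1 to 5 rows; each row shifts and turns the commanded pose from where the row before left it, along the tool's axes as they then stand; what a row does not reach is not made up. A row lasts 1/10 s, in which the tool goes at most 50 mm and 8.59 degrees, less where a joint would pass 70% of its speed; a pose out of reach is approached as far as the arm can. A call is refused whole if a number of a shift passes 0.05 or a number of a turn 0.15, either way. A call with a gripper value outside its range is refused whole. The fingers move at their own pace and stop on an object; "squeeze" is the grip in N (left out, the last holds). Time passes only in rows, so rows that do not move let the fingers close. It gives the time, the measured TCP pose, the force, the opening and the grip force at its end, in the units of the state.
- ctrl.get_obs(): the state, without advancing time (a new reading comes with each control period).
- ctrl.camera(name): name is "scene" or "top" or "wrist"; returns the picture (400x640x3 uint8, red, green, blue); there is no depth.
- ctrl.camera_model(name): a dict with "intrinsics" (3x3 intrinsics, pixels), "k1" (the pictures are not rectified: a ray, as slopes to the right and down, at radius r is drawn at 1 + k1 r^2 times it, then the intrinsics apply), "rvec" (rotation vector, rad) and "tvec" (3), from world to camera coordinates, as OpenCV has them. Camera axes: x right, y down, z forward; pixel columns grow to the right and rows downward; lengths in m; the calibration is good to about 2 mm. A picture is of the moment at which its call begins: read the wrist's pose just before it. camera_model takes no time and is no camera call; for the wrist camera it gives the pose at the moment of the call.
- ctrl.hand_in(): hands the job in; it is judged then, once.
The state is a dict: "time_s": time; "qpos": joint angles; "joint_vel": joint speeds; "tau": joint torques, N m; "ee_pos": TCP position; "eef_rot": TCP orientation; "force": force on the tool from outside, world axes, zero at the start; "moment": the same for the moment, N m; "grip_width": finger opening in m; "grip_force": force on a finger pad.
Only numpy, scipy, OpenCV 4.12 (cv2) and the standard library are available. Lean on these libraries where they do the work, as an engineer would, in place of code of your own. Each camera call takes 0.05 s, during which the arm holds its last target. There are 200 camera calls.

## Working session

There is one attempt and no reset: what is moved stays moved. The work goes in short steps, Python scripts to look and compute and a tool call to move; the robot and the scene stay as the last step left them, time stands still between calls to the robot, and variables do not carry over. Pictures are saved under pics/ and viewed, at most 14 in all, crops included, and the job is handed in when it is done.

Besides the shell and the picture viewer there is one more tool, called after "Request:" by a JSON object that holds its "api" and its "payload", one argument or row to a line. jog_arm: Moves the arm, as the interface text tells. Its arguments: {"type":"object","properties":{"motion":{"type":"array"},"squeeze":{"type":"number"}},"required":["motion"]}

```bash
mkdir -p pics; ls
cat > h.py <<'E'
import numpy as np, cv2
from scipy.spatial.transform import Rotation as R
from station import ctrl
def cam(n,m=None):
    m=m or ctrl.camera_model(n); return m
def pix(n,P,m=None):
    m=m or ctrl.camera_model(n)
    P=np.atleast_2d(P).astype(float); Rm=cv2.Rodrigues(np.array(m['rvec'],float))[0]
    c=P@Rm.T+np.array(m['tvec']).ravel(); s=c[:,:2]/c[:,2:]
    s=s*(1+m['k1']*(s**2).sum(1,keepdims=True)); K=np.array(m['intrinsics'])
    return s*[K[0,0],K[1,1]]+K[:2,2]
def world(n,uv,z,m=None):
    m=m or ctrl.camera_model(n); K=np.array(m['intrinsics']); uv=np.atleast_2d(uv).astype(float)
    d=(uv-K[:2,2])/[K[0,0],K[1,1]]; s=d.copy()
    for _ in range(20): s=d/(1+m['k1']*(s**2).sum(1,keepdims=True))
    Rm=cv2.Rodrigues(np.array(m['rvec'],float))[0]; o=-Rm.T@np.array(m['tvec']).ravel()
    r=np.c_[s,np.ones(len(s))]@Rm
    return o+r*((z-o[2])/r[:,2:])
def snap(n,f,crop=None,scale=1):
    im=ctrl.camera(n)[:,:,::-1].copy(); cv2.imwrite('pics/raw_'+f,im)
    if crop: im=im[crop[1]:crop[3],crop[0]:crop[2]]
    if scale!=1: im=cv2.resize(im,None,fx=scale,fy=scale,interpolation=cv2.INTER_CUBIC)
    cv2.imwrite('pics/'+f,im)
E
python3 - <<'E'
from h import *
o=ctrl.get_obs(); print(o)
for n in('scene','top'): print(n,ctrl.camera_model(n)); snap(n,n+'0.png',scale=1.25)
E
```

```text
pics
{'time_s': 0.0, 'qpos': array([-1.17960532e+00,  3.00471647e-01,  1.52164449e+00, -7.24208342e-06,
        1.32067796e+00, -6.65549071e-02]), 'joint_vel': array([-0.00133499, -0.00047181,  0.00126564,  0.00041489,  0.00146571,
       -0.00100251]), 'tau': array([ 2.43928662e-03, -5.31801689e+01, -3.52733517e+01,  7.08929077e-02,
        2.44234217e-02, -7.37273103e-05]), 'ee_pos': array([ 0.24296934, -0.49310603,  0.20485921]), 'eef_rot': array([-3.14039340e+00, -7.29039230e-05,  4.57747671e-01]), 'force': array([ 0.95338493, -0.73552228,  0.31238022]), 'moment': array([0.09692351, 0.01011236, 0.01353143]), 'grip_force': 0.0, 'grip_width': 0.09438453825658785}
scene {'intrinsics': array([[397.97351586,   0.        , 312.41898484],
       [  0.        , 397.97351586, 199.73439249],
       [  0.        ,   0.        ,   1.        ]]), 'k1': -0.030469282723042473, 'rvec': array([ 2.32363337,  0.92508805, -0.34152982]), 'tvec': array([-0.33233653, -0.21872692,  1.53945313])}
top {'intrinsics': array([[432.61685218,   0.        , 313.26626763],
       [  0.        , 432.61685218, 196.69179771],
       [  0.        ,   0.        ,   1.        ]]), 'k1': -0.022668699351188436, 'rvec': array([ 2.118167  , -2.12454546,  0.18929692]), 'tvec': array([-0.07437094,  0.56485777,  1.22199305])}
```

View pics/scene0.png

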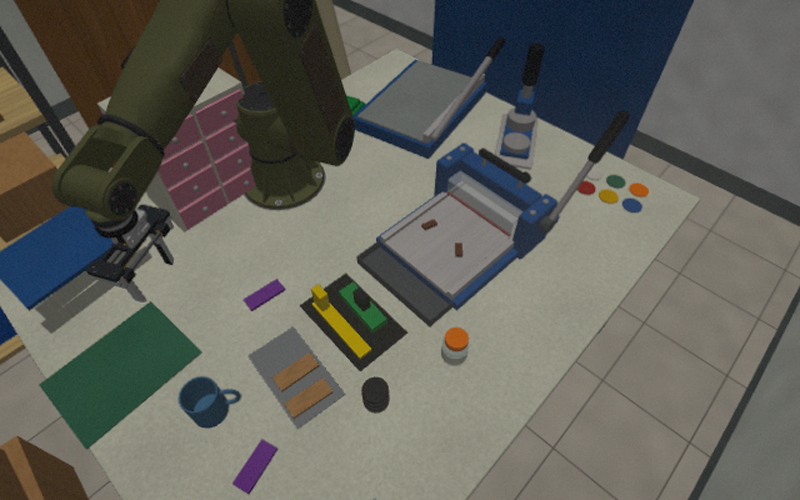

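View pics/top0.png

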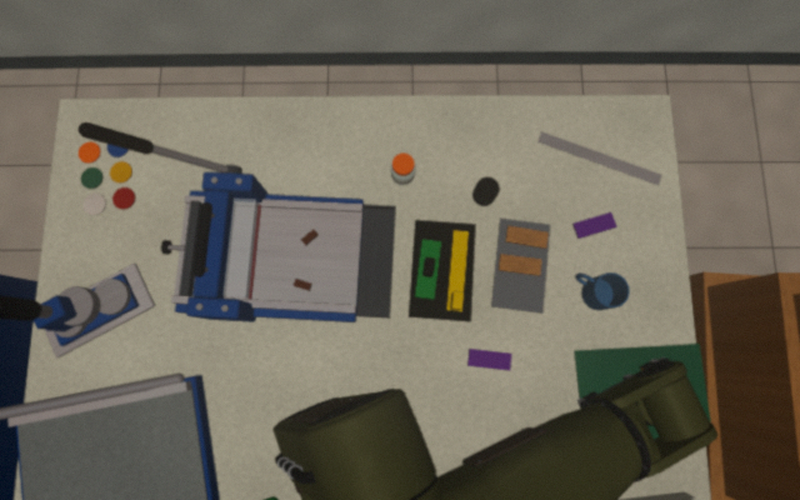

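Scene view: guillotine (500,215), two offcuts (430,225),(459,249), mat with stick and scraper (352,320), two brown blanks on grey stock (297,370),(309,397), jar (456,345), shells (375,395), mug (205,400). Look-alikes for a blank: purple bars (265,293),(256,466). In top view the blanks are (526,237),(521,265), purples (594,224),(490,359); the second guillotine/lamp bases and the grey rule (600,158) are décor. I choose the brown ones on the grey board. One close crop and measurements follow.

Run:
```python
from h import *
im=cv2.imread('pics/raw_top0.png')
c=im[130:275,130:450]; cv2.imwrite('pics/crop0.png',cv2.resize(c,None,fx=2.5,fy=2.5,interpolation=cv2.INTER_CUBIC))
h=cv2.cvtColor(im,cv2.COLOR_BGR2HSV).astype(int)
H,S,V=h[...,0],h[...,1],h[...,2]
def comps(name,m,z,amin=25,n=6):
    m=m.astype(np.uint8); m[:, :100]=0; m[290:]=0; m[:70]=0
    k,l,st,ce=cv2.connectedComponentsWithStats(m)
    for i in sorted(range(1,k),key=lambda i:-st[i,4])[:n]:
        if st[i,4]<amin: continue
        pts=np.argwhere(l==i)[:,::-1].astype(np.float32)
        box=cv2.boxPoints(cv2.minAreaRect(pts)); w=world('top',box,z)[:,:2]
        e=[w[1]-w[0],w[2]-w[1]]; L=[np.linalg.norm(a) for a in e]; a=e[int(np.argmax(L))]
        print(name,st[i,4],'uv',ce[i].round(1),'xyz',world('top',ce[i],z)[0].round(4),'L',np.sort(L).round(3),'ang',round(np.degrees(np.arctan2(a[1],a[0]))%180,1))
comps('yellow',(H>20)&(H<35)&(S>170)&(V>100),.01)
comps('green',(H>50)&(H<75)&(S>130)&(V>50),.022)
comps('brown',(H>8)&(H<20)&(S>90)&(V>110),.014)
comps('offcut',(H<20)&(S>70)&(V<110),.05,15)
comps('black',(V<50),.003)
comps('blue',(H>105)&(H<120)&(S>150),.05)
comps('orange',(H<12)&(S>180)&(V>120),.085)
for uv in [(420,236),(417,212),(248,190),(241,227)]: print(uv,h[uv[1],uv[0]])
```

```text
yellow 791 uv [365.7 216. ] xyz [ 0.5127 -0.2339  0.01  ] L [0.038 0.195] ang 174.0
green 560 uv [342.  215.4] xyz [ 0.5132 -0.1618  0.022 ] L [0.048 0.141] ang 172.6
brown 618 uv [632.3 249.5] xyz [ 0.4077 -1.0291  0.014 ] L [0.049 0.213] ang 172.2
brown 394 uv [416.  211.2] xyz [ 0.526  -0.3855  0.014 ] L [0.038 0.099] ang 81.5
brown 388 uv [421.5 189. ] xyz [ 0.5944 -0.4054  0.014 ] L [0.038 0.098] ang 80.1
brown 272 uv [322.2 130.7] xyz [ 0.7813 -0.1042  0.014 ] L [0.057 0.057] ang 136.2
brown 243 uv [577.3 221.8] xyz [ 0.4918 -0.8717  0.014 ] L [0.039 0.133] ang 103.1
brown 94 uv [566.8 273.9] xyz [ 0.3373 -0.823   0.014 ] L [0.01  0.105] ang 176.4
offcut 4751 uv [592.8 255.1] xyz [ 0.3903 -0.8841  0.05  ] L [0.209 0.236] ang 89.7
offcut 179 uv [636.9 249.6] xyz [ 0.4052 -1.0164  0.05  ] L [0.027 0.125] ang 172.2
offcut 152 uv [203.4 200.5] xyz [0.5546 0.2487 0.05  ] L [0.007 0.22 ] ang 176.8
offcut 70 uv [247.3 189.3] xyz [0.5882 0.1193 0.05  ] L [0.017 0.038] ang 129.7
offcut 70 uv [241.5 227.3] xyz [0.4749 0.1336 0.05  ] L [0.016 0.038] ang 71.5
offcut 59 uv [410.3 213.9] xyz
[... 487 characters left out ...]
[ 0.5225 -0.1651  0.003 ] L [0.024 0.043] ang 179.1
blue 831 uv [170.3 200.3] xyz [0.5557 0.3471 0.05  ] L [0.054 0.252] ang 175.9
blue 396 uv [169.  245.9] xyz [0.4211 0.3432 0.05  ] L [0.039 0.141] ang 84.8
blue 117 uv [219.9 250.4] xyz [0.408  0.1942 0.05  ] L [0.012 0.105] ang 86.8
blue 106 uv [177.8 146.5] xyz [0.7214 0.3342 0.05  ] L [0.035 0.077] ang 89.6
blue 56 uv [254.8 252.5] xyz [0.4018 0.093  0.05  ] L [0.01  0.085] ang 85.2
blue 33 uv [196.5 146.6] xyz [0.7207 0.2772 0.05  ] L [0.021 0.032] ang 164.8
orange 214 uv [322.2 130.9] xyz [ 0.7559 -0.1031  0.085 ] L [0.044 0.05 ] ang 179.4
(420, 236) [23 12 83]
(417, 212) [ 14 151 120]
(248, 190) [ 10 133  69]
(241, 227) [  9 131  70]
```

View pics/crop0.png

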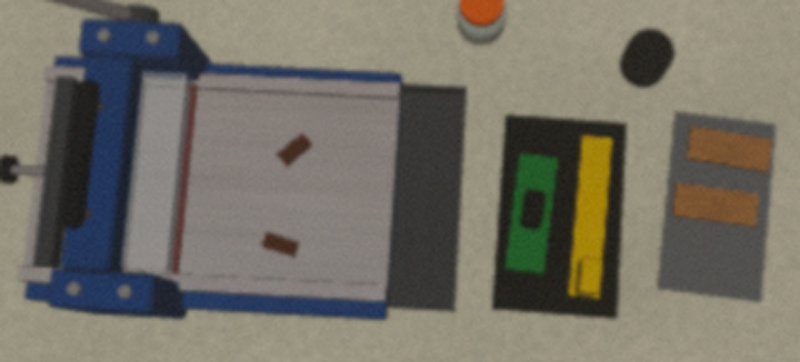

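The crop shows two offcuts (294,150),(280,244), the brown blanks (730,149),(716,204), stick with handle at (590,280) and scraper handle (534,210); no purple among the chosen ones. Next: guillotine pose.

Run:
```python
from h import *
def w(c,z): return world('top',np.array(c,float)/2.5+130,z)[0].round(4)
print('bed end corners',w((401,75),.052),w((386,318),.052))
print('red',w((194,88),.058),w((176,272),.058))
print('tray',w((466,88),.03),w((456,310),.03))
print('mat',[w(c,.003)[:2] for c in((506,116),(626,123),(616,318),(493,309))])
print('stock',[w(c,.004)[:2] for c in((676,112),(776,125),(760,300),(658,288))])
print('handle stick top',w((592,278),.07),'scr',w((534,210),.07))
print('clamp bar ends',w((88,82),.201),w((76,227),.201))
im=cv2.imread('pics/raw_top0.png'); h=cv2.cvtColor(im,cv2.COLOR_BGR2HSV).astype(int)
m=((h[...,0]<8)|(h[...,0]>170))&(h[...,1]>70)&(h[...,2]>60)
ys,xs=np.nonzero(m[150:250,190:215]); pts=np.c_[xs+190,ys+150]; print(len(pts))
W=world('top',pts,.058)[:,:2]; print(np.polyfit(W[:,0],W[:,1],1),W[:,0].min(),W[:,0].max(),W.mean(0))
# guides: upper and lower blue boundaries
b=(h[...,0]>100)&(h[...,0]<122)&(h[...,1]>120)
for r0,r1 in((150,172),(240,262)):
  for which in('top','bot'):
    P=[]
    for u in range(215,284,3):
        v=np.nonzero(b[r0:r1,u])[0]
        if len(v): P.append((u,r0+(v[0]-.5 if which=='top' else v[-1]+.5)))
    W=world('top',P,.052)[:,:2]; f=np.polyfit(W[:,1],W[:,0],1); print(r0,which,f,np.polyval(f,0.1))
```

```text
bed end corners [ 0.6767 -0.0079  0.052 ] [0.3881 0.0073 0.052 ]
red [0.6602 0.2387 0.058 ] [0.441  0.2503 0.058 ]
tray [ 0.6661 -0.0857  0.03  ] [ 0.3982 -0.073   0.03  ]
mat [array([ 0.6373, -0.135 ]), array([ 0.6279, -0.2828]), array([ 0.3896, -0.2636]), array([ 0.4007, -0.117 ])]
stock [array([ 0.6414, -0.3448]), array([ 0.6245, -0.4674]), array([ 0.4102, -0.4363]), array([ 0.425 , -0.3148])]
handle stick top [ 0.4318 -0.2283  0.07  ] scr [ 0.5102 -0.1634  0.07  ]
clamp bar ends [0.6295 0.3148 0.201 ] [0.4749 0.3178 0.201 ]
161
[-0.05619591  0.27766594] 0.4432739443298604 0.6608501484137799 [0.55194411 0.24664894]
150 top [0.05766003 0.67640792] 0.6821739200449595
150 bot [0.05924994 0.67123196] 0.6771569503111696
240 top [0.06241239 0.40393378] 0.4101750154825785
240 bot [0.05757115 0.38966969] 0.3954268016609892
```

Run:
```python
from h import *
im=cv2.imread('pics/raw_scene0.png')
c=im[110:270,275:475]; cv2.imwrite('pics/crop1.png',cv2.resize(c,None,fx=3.75,fy=3.75,interpolation=cv2.INTER_CUBIC))
for n in('scene','top'):
    m=ctrl.camera_model(n); print(n,-cv2.Rodrigues(m['rvec'])[0].T@m['tvec'])
```

```text
scene [ 1.03176942 -0.57723105  1.06323147]
top [ 0.33037253 -0.08451936  1.30444349]
```

View pics/crop1.png

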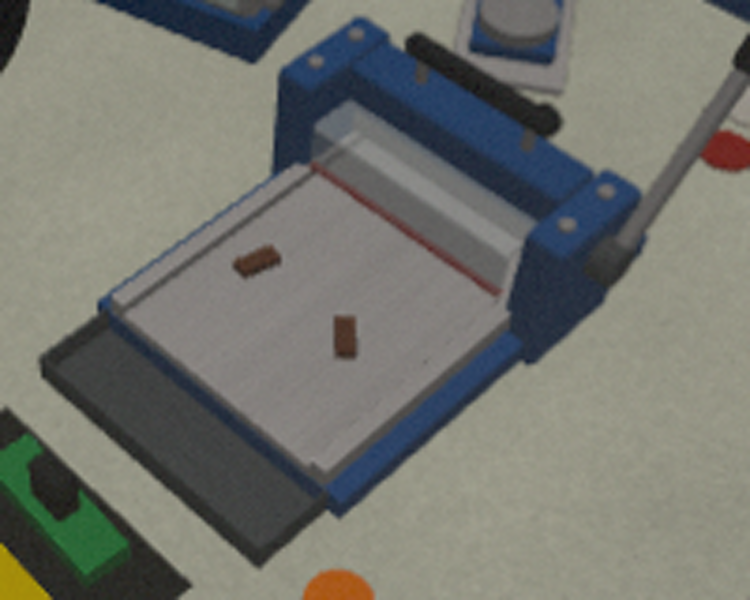

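Run:
```python
from h import *
def s(c,z): return world('scene',np.array(c,float)/3.75+[275,110],z)[0].round(4)
def t(c,z): return world('top',np.array(c,float)/2.5+130,z)[0].round(4)
yaw=-.0572; ex=np.array([np.cos(yaw),np.sin(yaw)]); ey=np.array([-ex[1],ex[0]])
def g(p): d=p[:2]-[.546,.242]; return np.array([d@ex,d@ey]).round(4)
for z in(.04,.058): print('red',z,'scene',g(s((313,165),z)),g(s((500,295),z)),'top',g(t((194,88),z)),g(t((176,272),z)))
print('bed front left/right @.04 scene',g(s((122,318),.04)),g(s((312,466),.04)),'top',g(t((399,97),.04)),g(t((387,287),.04)))
print('guide top outer front',g(s((110,297),.052)),g(s((332,478),.052)),'top.052',g(t((401,82),.052)),g(t((387,305),.052)))
print('tray rim',g(s((42,362),.03)),g(s((258,563),.03)),g(t((466,88),.03)),g(t((456,310),.03)))
print('cheek tops @.15 scene:+x',g(s((525,234),.15)),g(s((640,195),.15)),g(s((603,172),.15)),'-x',g(s((283,72),.15)),g(s((318,95),.15)),g(s((360,18),.15)))
print('cheek tops top:+x',g(t((172,25),.15)),g(t((178,62),.15)),'-x',g(t((150,273),.15)),g(t((154,305),.15)))
print('clamp',g(s((415,40),.19)),g(s((548,120),.19)),g(t((88,82),.201)),g(t((76,227),.201)))
# offcuts, both cameras, centroids dark brown at top z .05
for n in('scene','top'):
    im=cv2.imread(f'pics/raw_{n}0.png');h=cv2.cvtColor(im,cv2.COLOR_BGR2HSV).astype(int)
    m=((h[...,0]<20)&(h[...,1]>70)&(h[...,2]<110)).astype(np.uint8)
    k,l,st,ce=cv2.connectedComponentsWithStats(m)
    for i in range(1,k):
        p=world(n,ce[i],.05 if n=='top' else .047)[0]
        if 15<st[i,4]<300 and .42<p[0]<.67 and 0<p[1]<.24: print(n,st[i,4],p.round(4),g(p))
    gm=((h[...,0]>50)&(h[...,0]<75)&(h[...,1]>130)&(h[...,2]>50)).astype(np.uint8)
```

```text
red 0.04 scene [-0.1132  0.0201] [0.1137 0.0205] top [0.1187 0.0082] [-0.104   0.0072]
red 0.058 scene [-0.1019  0.0058] [0.121  0.0063] top [0.1142 0.0032] [-0.1053  0.0023]
bed front left/right @.04 scene [-0.1002 -0.2419] [ 0.1225 -0.2353] top [ 0.1205 -0.2404] [-0.1079 -0.2413]
guide top outer front [-0.1178 -0.2398] [ 0.1462 -0.2386] top.052 [ 0.1361 -0.2425] [-0.1294 -0.2435]
tray rim [-0.1182 -0.3208] [ 0.1516 -0.3279] [ 0.1386 -0.3203] [-0.1296 -0.3229]
cheek tops @.15 scene:+x [0.1316 0.0004] [0.171  0.1062] [0.1332 0.106 ] -x [-0.144   0.0009] [-0.101   0.0012] [-0.1461  0.1082]
cheek tops top:+x [0.1624 0.0101] [ 0.12   -0.0011] -x [-0.1147  0.005 ] [-0.1484 -0.0029]
clamp [-0.0626  0.0815] [0.0818 0.0838] [0.0792 0.0775] [-0.0753  0.0716]
scene 50 [0.4771 0.1342 0.047 ] [-0.0627 -0.1116]
scene 56 [0.5901 0.1203 0.047 ] [ 0.051 -0.119]
top 70 [0.5882 0.1193 0.05  ] [ 0.0491 -0.1201]
top 70 [0.4749 0.1336 0.05  ] [-0.0648 -0.1123]
```

Guillotine origin ≈ (0.553, 0.243), yaw ≈ −0.057 (to be refined by the wrist camera). Moving above the scraper.

Request:
{"api": "jog_arm", "payload": {
  "motion": [
    [0.0386, -0.0178, 0, 0, 0, 0, 1],
    [0.0386, -0.0178, 0, 0, 0, 0, 1],
    [0.0386, -0.0178, 0, 0, 0, 0, 1],
    [0.0386, -0.0178, 0, 0, 0, 0, 1],
    [0.0386, -0.0178, 0, 0, 0, 0, 1]
  ]
}}

```text
time_s: 0.6
ee_pos: [0.3776, -0.3267, 0.2053]
eef_rot: [-3.141, 0.0, 0.458]
force: [0.9, -0.1, 0.1]
grip_width: 0.0938
grip_force: 0.0
```

Request:
{"api": "jog_arm", "payload": {
  "motion": [
    [0.0386, -0.0178, 0, 0, 0, 0, 1],
    [0.0386, -0.0178, 0, 0, 0, 0, 1],
    [0.0386, -0.0178, 0, 0, 0, 0, 1],
    [0.0386, -0.0178, 0, 0, 0, 0, 1],
    [0.0386, -0.0178, 0, 0, 0, 0, 1]
  ]
}}

```text
time_s: 1.1
ee_pos: [0.5114, -0.1615, 0.2053]
eef_rot: [-3.141, 0.0, 0.458]
force: [0.2, -0.7, -0.5]
grip_width: 0.094
grip_force: 0.0
```

Request:
{"api": "jog_arm", "payload": {
  "motion": [
    [0, 0, 0, 0, 0, 0.147, 1],
    [0, 0, 0, 0, 0, 0.147, 1],
    [0, 0, 0, 0, 0, 0.147, 1],
    [0, 0, 0, 0, 0, 0.146, 1],
    [0, 0, 0, 0, 0, 0, 1]
  ]
}}

```text
time_s: 1.6
ee_pos: [0.5105, -0.163, 0.2051]
eef_rot: [-3.141, 0.001, -0.132]
force: [0.3, 1.1, -0.1]
grip_width: 0.094
grip_force: 0.0
```

```bash
cat >> h.py <<'E'
def to(x,y,z=None,yaw=None):
    "print shift in tool axes and turn needed (tool pointing down)"
    o=ctrl.get_obs(); p=o['ee_pos']; M=R.from_euler('xyz',o['eef_rot']).as_matrix()
    d=np.array([x,y,p[2] if z is None else z])-p; s=M.T@d
    rz=None if yaw is None else (o['eef_rot'][2]-yaw+np.pi)%(2*np.pi)-np.pi
    print('t',round(o['time_s'],2),'at',p.round(4),o['eef_rot'].round(4),'tool shift',s.round(4),'turn z',None if rz is None else round(rz,4),'q',o['qpos'].round(2),'w',round(o['grip_width'],4),'F',o['force'].round(1))
E
python3 - <<'E'
from h import *
to(.511,-.163,.036,-.129)
snap('wrist','w1.png',scale=1.25)
E
```

```text
t 1.6 at [ 0.5105 -0.163   0.2051] [-3.1414e+00  6.0000e-04 -1.3170e-01] tool shift [ 0.0006 -0.      0.1691] turn z -0.0027 q [-0.38  0.27  1.56  0.    1.31  1.33] w 0.094 F [ 0.3  1.1 -0.1]
```

View pics/w1.png

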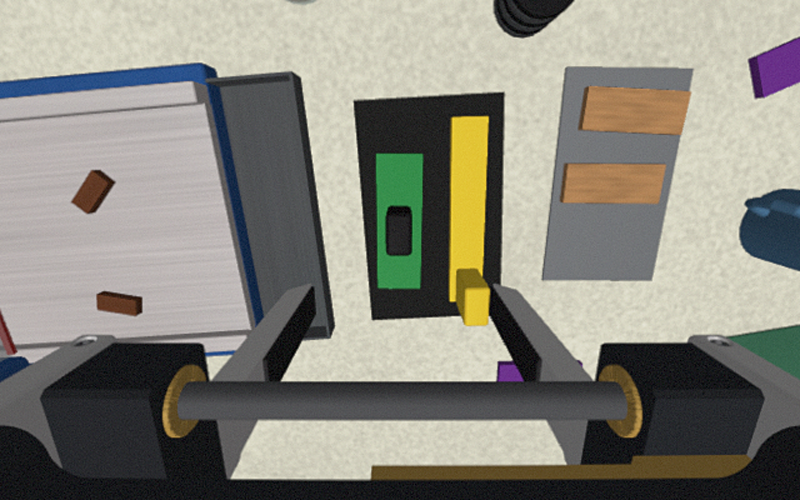

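Wrist view: scraper handle (399,230), stick (470,210), blanks (635,110),(612,183), offcuts (93,191),(119,303), bed open end (205,80)–(262,345). I measure all of it here.

```bash
cat >> h.py <<'E'
def comps(n,im,m,z,mod=None,amin=200,roi=None,nmax=4):
    m=m.astype(np.uint8)
    if roi: q=np.zeros_like(m); q[roi[1]:roi[3],roi[0]:roi[2]]=1; m=m*q
    m=cv2.morphologyEx(m,cv2.MORPH_OPEN,np.ones((3,3),np.uint8))
    k,l,st,ce=cv2.connectedComponentsWithStats(m); out=[]
    for i in sorted(range(1,k),key=lambda i:-st[i,4])[:nmax]:
        if st[i,4]<amin: continue
        c=max(cv2.findContours((l==i).astype(np.uint8),cv2.RETR_EXTERNAL,cv2.CHAIN_APPROX_NONE)[0],key=len)[:,0]
        w=world(n,c,z,mod)[:,:2].astype(np.float32)*1000
        (cx,cy),(a,b),_=r=cv2.minAreaRect(w); bx=cv2.boxPoints(r); e=[bx[1]-bx[0],bx[2]-bx[1]]; L=max(e,key=np.linalg.norm)
        out.append((np.round([cx,cy],1),np.round(sorted([a,b]),1),round(np.degrees(np.arctan2(L[1],L[0]))%180,2)))
    return out
def hsv(im): h=cv2.cvtColor(im,cv2.COLOR_BGR2HSV).astype(int); return h[...,0],h[...,1],h[...,2]
E
python3 - <<'E'
from h import *
im=cv2.imread('pics/raw_w1.png');H,S,V=hsv(im); m=ctrl.camera_model('wrist')
print('green',comps('wrist',im,(H>55)&(H<80)&(S>100)&(V>60),.025,m))
print('handle',comps('wrist',im,(V<48),.073,m,roi=(305,160,332,206),amin=50))
print('yellow',comps('wrist',im,(H>20)&(H<32)&(S>150)&(V>120),.013,m))
print('brown',comps('wrist',im,(H>8)&(H<20)&(S>80)&(V>130),.014,m,roi=(430,50,560,180)))
print('offc',comps('wrist',im,(H<15)&(S>90)&(V>30)&(V<140),.05,m,roi=(50,120,120,260),amin=80))
def w(c,z): return world('wrist',np.array(c,float)/1.25,z,m)[0].round(4)
yaw=-.0572; ex=np.array([np.cos(yaw),np.sin(yaw)]); ey=np.array([-ex[1],ex[0]])
def g(p): d=p[:2]-[.5535,.243]; return np.array([d@ex,d@ey]).round(4)
for nm,c,z in [('+x guide top end corners',(195,82),.052),('',(199,103),.052),('guide base inner +x',(0,121),.04),('guide base inner +x end',(199,103),.04),('bed -x end',(249,331),.04),('tray far rim',(299,72),.03),('tray far rim-',(332,336),.03),('blue top corner',(205,65),.04)]: print(nm,w(c,z),g(w(c,z)))
print('stock',[w(c,.004)[:2] for c in((567,67),(693,69),(652,280),(543,279))]); print('mat',[w(c,.003)[:2] for c in((354,100),(504,93),(373,320))])
E
```

```text
green [(array([ 515.3, -161.6]), array([ 46.6, 138.7]), np.float32(172.45)), (array([ 326. , -574.8]), array([ 49. , 104.3]), np.float32(54.25))]
handle [(array([ 519.1, -162.1]), array([21.4, 43.1]), np.float32(172.82))]
yellow [(array([ 513.6, -233.4]), array([ 36.7, 195. ]), np.float32(174.17)), (array([ 415.7, -236.1]), array([28.7, 57.4]), np.float32(172.82))]
brown [(array([ 596. , -404.2]), array([40. , 99.9]), np.float32(80.5)), (array([ 527.6, -384.7]), array([ 39.2, 100.3]), np.float32(82.93))]
offc [(array([586.7, 117.2]), array([21.1, 42.4]), np.float32(131.38)), (array([475. , 130.1]), array([20.7, 43.4]), np.float32(72.44))]
+x guide top end corners [ 0.6651 -0.0056  0.052 ] [ 0.1256 -0.2418]
 [ 0.6483 -0.0045  0.052 ] [ 0.1088 -0.2417]
guide base inner +x [0.6599 0.1887 0.04  ] [ 0.1093 -0.0481]
guide base inner +x end [0.6505 0.0017 0.04  ] [ 0.1106 -0.2354]
bed -x end [0.4231 0.0108 0.04  ] [-0.1169 -0.2393]
tray far rim [ 0.6662 -0.0904  0.03  ] [ 0.1316 -0.3264]
tray far rim- [ 0.4011 -0.0732  0.03  ] [-0.1341 -0.3244]
blue top corner [ 0.6802 -0.012   0.04  ] [ 0.1411 -0.2473]
stock [array([ 0.6442, -0.3424]), array([ 0.6278, -0.4649]), array([ 0.4113, -0.4375]), array([ 0.4281, -0.3144])]
mat [array([ 0.6403, -0.133 ]), array([ 0.6283, -0.2808]), array([ 0.4015, -0.1168])]
```

Request:
{"api": "jog_arm", "payload": {
  "motion": [
    [0.0055, -0.0015, 0.045, 0, 0, 0, 1],
    [0, 0, 0.045, 0, 0, 0, 1],
    [0, 0, 0.045, 0, 0, 0, 1],
    [0, 0, 0.034, 0, 0, 0, 1],
    [0, 0, 0, 0, 0, 0, 1]
  ]
}}

```text
time_s: 2.15
ee_pos: [0.5139, -0.1614, 0.0324]
eef_rot: [-3.14, 0.007, -0.125]
force: [0.5, -0.4, -0.4]
grip_width: 0.094
grip_force: 0.0
```

Request:
{"api": "jog_arm", "payload": {
  "motion": [
    [0, 0, 0, 0, 0, 0, -1],
    [0, 0, 0, 0, 0, 0, -1],
    [0, 0, 0, 0, 0, 0, -1],
    [0, 0, 0, 0, 0, 0, -1],
    [0, 0, 0, 0, 0, 0, -1]
  ],
  "squeeze": 40
}}

```text
time_s: 2.65
ee_pos: [0.5166, -0.1624, 0.0372]
eef_rot: [3.141, -0.001, -0.129]
force: [0.7, -0.5, -0.4]
grip_width: 0.0571
grip_force: 0.0
```

Request:
{"api": "jog_arm", "payload": {
  "motion": [
    [0, 0, 0, 0, 0, 0, -1],
    [0, 0, 0, 0, 0, 0, -1],
    [0, 0, 0, 0, 0, 0, -1],
    [0, 0, -0.03, 0, 0, 0, -1],
    [0, 0, -0.05, 0, 0, 0, -1]
  ]
}}

```text
time_s: 3.15
ee_pos: [0.5147, -0.1617, 0.1147]
eef_rot: [-3.14, 0.006, -0.129]
force: [0.6, -1.6, -1.6]
grip_width: 0.0213
grip_force: 40.0
```

Request:
{"api": "jog_arm", "payload": {
  "motion": [
    [0, 0, -0.04, 0, 0, -0.074, -1],
    [0, 0, 0, 0, 0, 0, -1]
  ]
}}

```text
time_s: 3.35
ee_pos: [0.5184, -0.1631, 0.1619]
eef_rot: [3.139, -0.008, -0.053]
force: [0.8, -0.7, -0.2]
grip_width: 0.0025
grip_force: 0.0
```

```bash
cat >> h.py <<'E'
G0=np.array([.551,.242]); GY=-.0572
GX=np.array([np.cos(GY),np.sin(GY)]); GYV=np.array([-GX[1],GX[0]])
def gw(x,y): return G0+x*GX+y*GYV
def wg(p): d=np.asarray(p)[:2]-G0; return np.array([d@GX,d@GYV]).round(4)
E
python3 - <<'E'
from h import *
to(*gw(.038,-.055),.076,GY)
E
```

```text
t 3.35 at [ 0.5184 -0.1631  0.1619] [ 3.1388 -0.0084 -0.0527] tool shift [ 0.0483 -0.3513  0.0854] turn z 0.0045 q [-0.37  0.32  1.6   0.    1.21  1.25] w 0.0025 F [ 0.8 -0.7 -0.2]
```

Request:
{"api": "jog_arm", "payload": {
  "motion": [
    [0, 0, -0.04, 0, 0, 0.074, 1],
    [0, 0, 0, 0, 0, 0, 1],
    [0, 0, 0, 0, 0, 0, 1],
    [0, 0, 0, 0, 0, 0, 1],
    [0, 0, 0, 0, 0, 0, 1]
  ]
}}

```text
time_s: 3.85
ee_pos: [0.5159, -0.1621, 0.1951]
eef_rot: [-3.141, 0.002, -0.129]
force: [0.9, -0.3, 1.0]
grip_width: 0.0393
grip_force: 0.0
```

```bash
cat >> h.py <<'E'
def look(f=None,crop=None):
    m=ctrl.camera_model('wrist'); im=ctrl.camera('wrist')[:,:,::-1].copy(); H,S,V=hsv(im)
    if f: cv2.imwrite('pics/'+f,im)
    print('green',comps('wrist',im,(H>55)&(H<80)&(S>100)&(V>60),.025,m))
    print('yellow',comps('wrist',im,(H>20)&(H<32)&(S>150)&(V>120),.013,m))
    return im,m,H,S,V
E
python3 - <<'E'
from h import *
to(.516,-.162,.036,-.131)
look('w2.png')
E
```

```text
t 3.85 at [ 0.5159 -0.1621  0.1951] [-3.1411e+00  2.1000e-03 -1.2900e-01] tool shift [ 4.000e-04 -1.000e-04  1.591e-01] turn z 0.002 q [-0.37  0.29  1.56  0.    1.3   1.33] w 0.0393 F [ 0.9 -0.3  1. ]
green [(array([ 516.9, -176.7]), array([ 24.5, 150.9]), np.float32(0.48)), (array([ 327.7, -567.7]), array([38.7, 81.3]), np.float32(54.09))]
yellow [(array([ 497.5, -232.9]), array([ 44.2, 227.4]), np.float32(176.89))]
```

View pics/w2.png

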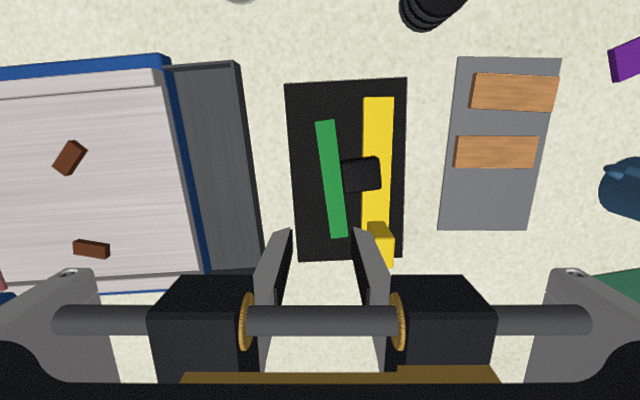

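The scraper has tipped: it lies on its long side, green edge (332,180), its handle (361,174) lying over the stick. I lifted before the fingers had shut. I'll grip the handle end across its 40 mm with a light grip so it swings upright by its own weight.

Request:
{"api": "jog_arm", "payload": {
  "motion": [
    [0, 0, 0, 0, 0, -0.142, 0],
    [0, 0, 0, 0, 0, -0.142, 0],
    [0, 0, 0, 0, 0, -0.142, 0],
    [0, 0, 0, 0, 0, -0.142, 0],
    [0, 0, 0, 0, 0, -0.142, 0]
  ]
}}

```text
time_s: 4.4
ee_pos: [0.5162, -0.1623, 0.1958]
eef_rot: [-3.141, 0.001, 0.587]
force: [0.3, 0.5, -0.1]
grip_width: 0.0471
grip_force: 0.0
```

Request:
{"api": "jog_arm", "payload": {
  "motion": [
    [0, 0, 0, 0, 0, -0.142, 0.6],
    [0, 0, 0, 0, 0, -0.142, 0.6],
    [0, 0, 0, 0, 0, -0.142, 0.6],
    [0, 0, 0, 0, 0, -0.142, 0.6],
    [0, 0, 0, 0, 0, -0.142, 0.6]
  ]
}}

```text
time_s: 4.9
ee_pos: [0.5161, -0.1623, 0.1958]
eef_rot: [-3.141, -0.0, 1.297]
force: [0.2, -0.0, 0.4]
grip_width: 0.0752
grip_force: 0.0
```

Request:
{"api": "jog_arm", "payload": {
  "motion": [
    [0, 0, 0, 0, 0, -0.142, 0.6],
    [0, 0, 0, 0, 0, -0.142, 0.6],
    [0, 0, 0, 0, 0, 0, 0.6]
  ]
}}

```text
time_s: 5.2
ee_pos: [0.5162, -0.1623, 0.1958]
eef_rot: [-3.141, -0.0, 1.577]
force: [-0.6, 0.1, -0.4]
grip_width: 0.0756
grip_force: 0.0
```

Run:
```python
from h import *
im=cv2.imread('pics/w2.png'); H,S,V=hsv(im)
# pose at w2: recompute wrist camera from recorded tool pose
import numpy as np
m=ctrl.camera_model('wrist'); o=ctrl.get_obs()
def T(Rm,p): A=np.eye(4);A[:3,:3]=Rm;A[:3,3]=p;return A
Tt=T(R.from_euler('xyz',o['eef_rot']).as_matrix(),o['ee_pos']); Tc=T(cv2.Rodrigues(m['rvec'])[0],np.ravel(m['tvec']))
X=Tc@Tt # tool->cam
T2=T(R.from_euler('xyz',[-3.1411,.0021,-.129]).as_matrix(),[.5159,-.1621,.1951]); C=X@np.linalg.inv(T2)
m2=dict(m); m2['rvec']=cv2.Rodrigues(C[:3,:3])[0]; m2['tvec']=C[:3,3]
print('green',comps('wrist',im,(H>55)&(H<80)&(S>100)&(V>60),.049,m2))
print('handle corners z.038',world('wrist',[(342,159),(378,155),(381,189),(344,193)],.038,m2)[:,:2].round(4))
print('yellow',comps('wrist',im,(H>20)&(H<32)&(S>150)&(V>120),.013,m2))
to(.516,-.215,.02,1.57)
ims,mm,H,S,V=look('w3.png')
```

```text
green [(array([ 521.7, -174.5]), array([ 22.8, 140.5]), np.float32(0.48)), (array([ 345.4, -538.8]), array([36.1, 75.8]), np.float32(54.08))]
handle corners z.038 [[ 0.545  -0.1894]
 [ 0.5443 -0.2316]
 [ 0.5031 -0.2321]
 [ 0.5039 -0.1874]]
yellow [(array([ 497.1, -230.9]), array([ 44.2, 227.5]), np.float32(176.9))]
t 5.2 at [ 0.5162 -0.1623  0.1958] [-3.1407e+00 -3.0000e-04  1.5772e+00] tool shift [-0.0528 -0.0003  0.1758] turn z 0.0072 q [-0.37  0.29  1.56 -0.    1.3  -0.38] w 0.0756 F [-0.6  0.1 -0.4]
green [(array([ 522.6, -178.8]), array([ 32.6, 150.1]), np.float32(0.42))]
yellow [(array([ 504.9, -232.3]), array([ 36.1, 177.6]), np.float32(173.9))]
```

View pics/w3.png

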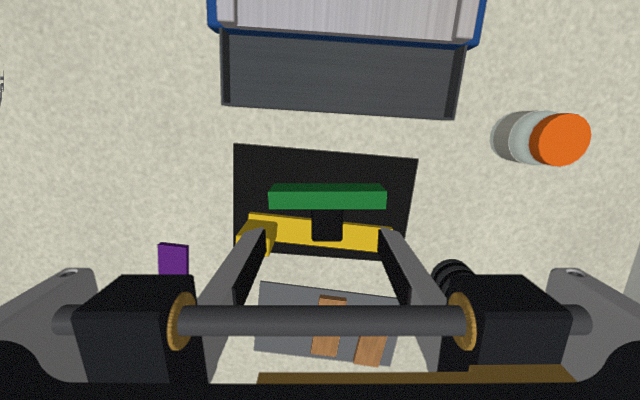

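The wrist view confirms: the block lies on its side (327,197), handle (327,225) toward the stick, over its sole.

Request:
{"api": "jog_arm", "payload": {
  "motion": [
    [-0.0283, 0.003, 0.04, 0, 0, 0, 0.6],
    [-0.0283, 0.003, 0.045, 0, 0, 0, 0.6],
    [0, 0, 0.04, 0, 0, 0, 0.6],
    [0, 0, 0.035, 0, 0, 0, 0.6],
    [0, 0, 0.018, 0, 0, 0, 0.6]
  ]
}}

```text
time_s: 5.75
ee_pos: [0.5208, -0.2167, 0.0177]
eef_rot: [-3.138, -0.002, 1.569]
force: [-0.3, -0.0, 0.2]
grip_width: 0.0753
grip_force: 0.0
```

Request:
{"api": "jog_arm", "payload": {
  "motion": [
    [0, 0, 0, 0, 0, 0, -1],
    [0, 0, 0, 0, 0, 0, -1],
    [0, 0, 0, 0, 0, 0, -1],
    [0, 0, 0, 0, 0, 0, -1],
    [0, 0, 0, 0, 0, 0, -1]
  ],
  "squeeze": 4
}}

```text
time_s: 6.25
ee_pos: [0.5228, -0.2174, 0.0221]
eef_rot: [3.14, 0.001, 1.574]
force: [1.0, -2.0, 2.5]
grip_width: 0.04
grip_force: 4.0
```

Request:
{"api": "jog_arm", "payload": {
  "motion": [
    [0, 0, 0, 0, 0, 0, -1],
    [0, 0, 0, 0, 0, 0, -1],
    [0, 0, 0, 0, 0, 0, -1]
  ]
}}

```text
time_s: 6.55
ee_pos: [0.5228, -0.2175, 0.0217]
eef_rot: [3.14, 0.001, 1.575]
force: [0.9, -3.6, 3.8]
grip_width: 0.0399
grip_force: 4.0
```

Request:
{"api": "jog_arm", "payload": {
  "motion": [
    [0, 0, -0.02, 0, 0, 0, -1],
    [0, 0, -0.02, 0, 0, 0, -1],
    [0, 0, -0.02, 0, 0, 0, -1],
    [0, 0, -0.02, 0, 0, 0, -1],
    [0, 0, -0.02, 0, 0, 0, -1]
  ]
}}

```text
time_s: 7.05
ee_pos: [0.5219, -0.2168, 0.1215]
eef_rot: [-3.14, -0.001, 1.575]
force: [0.3, 0.4, -1.7]
grip_width: 0.04
grip_force: 4.0
```

Run:
```python
from h import *
o=ctrl.get_obs();print(o['force'],o['moment'],o['grip_width'],o['grip_force'])
snap('wrist','w4.png')
```

```text
[ 0.34080049  0.42944372 -1.7185    ] [-0.03948831 -0.12639435  0.00466552] 0.03998048215022949 3.999957963824272
```

View pics/w4.png

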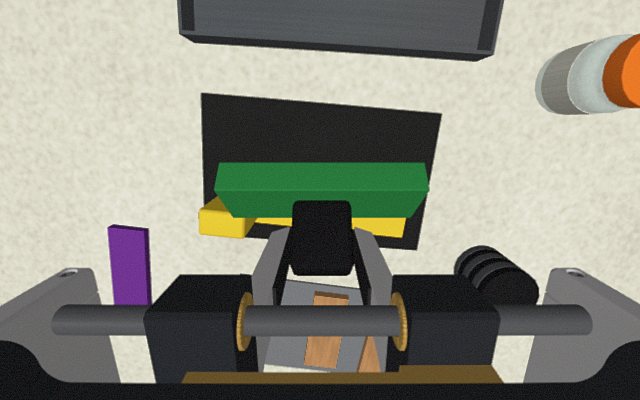

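The scraper is held by the handle (320,238) but the block (320,190) is still about 80° over. I'll tilt the tool about its y, then set it down.

Request:
{"api": "jog_arm", "payload": {
  "motion": [
    [0.02, 0, -0.03, 0, 0, 0, -1],
    [0.02, 0, -0.03, 0, 0, 0, -1],
    [0, 0, 0, 0, -0.1, 0, -1],
    [0, 0, 0, 0, -0.1, 0, -1],
    [0, 0, 0, 0, -0.1, 0, -1]
  ],
  "squeeze": 8
}}

```text
time_s: 7.6
ee_pos: [0.5221, -0.177, 0.1808]
eef_rot: [3.141, 0.304, 1.575]
force: [-0.4, 0.5, -1.6]
grip_width: 0.0401
grip_force: 8.0
```

Request:
{"api": "jog_arm", "payload": {
  "motion": [
    [0, 0, 0, 0, -0.1, 0, -1],
    [0, 0, 0, 0, -0.1, 0, -1],
    [0, 0, 0, 0, -0.1, 0, -1],
    [0, 0, 0, 0, -0.1, 0, -1],
    [0, 0, 0, 0, -0.1, 0, -1]
  ]
}}

```text
time_s: 8.1
ee_pos: [0.5221, -0.1767, 0.1806]
eef_rot: [-3.141, 0.803, 1.576]
force: [-0.1, -0.6, -1.7]
grip_width: 0.0399
grip_force: 8.0
```

Request:
{"api": "jog_arm", "payload": {
  "motion": [
    [0, 0, 0, 0, -0.1, 0, -1],
    [0, 0, 0, 0, -0.1, 0, -1],
    [0, 0, 0, 0, -0.1, 0, -1],
    [0, 0, 0, 0, 0, 0, -1]
  ]
}}

```text
time_s: 8.5
ee_pos: [0.5251, -0.1482, 0.1899]
eef_rot: [-3.092, 1.027, 1.58]
force: [0.5, -0.8, -1.3]
grip_width: 0.0398
grip_force: 8.0
```

Run:
```python
from h import *
to(.52,-.165,.1)
snap('scene','s1.png',crop=(150,130,390,310),scale=3)
```

```text
t 8.5 at [ 0.5251 -0.1482  0.1899] [-3.0921  1.0272  1.5804] tool shift [ 0.0683 -0.0022  0.061 ] turn z None q [ 0.09  0.45  1.68 -1.04  1.39  0.52] w 0.0398 F [ 0.5 -0.8 -1.3]
```

View pics/s1.png

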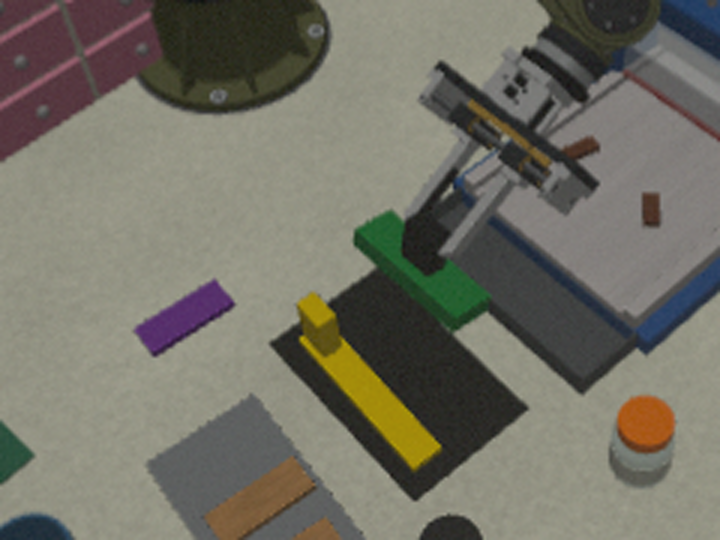

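Scene view: the scraper (425,270) hangs nearly upright (≈25° off) above the mat; stick is undisturbed at (370,390). Lowering it onto the mat.

Request:
{"api": "jog_arm", "payload": {
  "motion": [
    [0.0, 0, 0, 0, 0.05, 0, -1],
    [0.02, -0.0006, 0.019, 0, 0, 0, -1],
    [0.02, -0.0006, 0.019, 0, 0, 0, -1],
    [0.02, -0.0006, 0.019, 0, 0, 0, -1],
    [0, 0, 0, 0, 0, 0, -1]
  ]
}}

```text
time_s: 9.05
ee_pos: [0.5193, -0.1629, 0.1076]
eef_rot: [-3.089, 0.971, 1.576]
force: [-0.3, -0.4, -1.5]
grip_width: 0.0399
grip_force: 8.0
```

Run:
```python
from h import *
to(.52,-.176,.062)
```

```text
t 9.05 at [ 0.5193 -0.1629  0.1076] [-3.0888  0.9714  1.5763] tool shift [0.0303 0.0026 0.0364] turn z None q [ 0.04  0.55  1.73 -1.04  1.26  0.62] w 0.0399 F [-0.3 -0.4 -1.5]
```

Request:
{"api": "jog_arm", "payload": {
  "motion": [
    [0.015, 0.001, 0.018, 0, 0, 0, -1],
    [0.008, 0.001, 0.009, 0, 0, 0, -1],
    [0, 0, 0, 0, 0, 0, -1]
  ],
  "squeeze": 4
}}

```text
time_s: 9.35
ee_pos: [0.5234, -0.1651, 0.0792]
eef_rot: [-3.085, 0.959, 1.57]
force: [-0.0, 0.0, -1.5]
grip_width: 0.0399
grip_force: 4.0
```

Request:
{"api": "jog_arm", "payload": {
  "motion": [
    [0.006, 0, 0.004, 0, 0, 0, -1],
    [0, 0, 0, 0, 0, 0, -1]
  ]
}}

```text
time_s: 9.55
ee_pos: [0.5236, -0.1636, 0.0728]
eef_rot: [-3.086, 0.957, 1.568]
force: [-0.3, 0.0, 0.2]
grip_width: 0.04
grip_force: 4.0
```

Request:
{"api": "jog_arm", "payload": {
  "motion": [
    [0.006, 0, 0.004, 0, 0, 0, -1],
    [0, 0, 0, 0, 0, 0, -1]
  ]
}}

```text
time_s: 9.75
ee_pos: [0.5235, -0.1624, 0.0655]
eef_rot: [-3.083, 0.956, 1.569]
force: [-0.2, 0.5, -0.9]
grip_width: 0.0404
grip_force: 4.0
```

Run:
```python
from h import *
to(.52,-.176,.055)
snap('scene','s2.png',crop=(210,170,370,290),scale=4)
```

```text
t 9.75 at [ 0.5235 -0.1624  0.0655] [-3.0831  0.9556  1.569 ] tool shift [ 0.0007 -0.0025  0.0173] turn z None q [ 0.04  0.63  1.71 -1.04  1.23  0.67] w 0.0404 F [-0.2  0.5 -0.9]
```

View pics/s2.png

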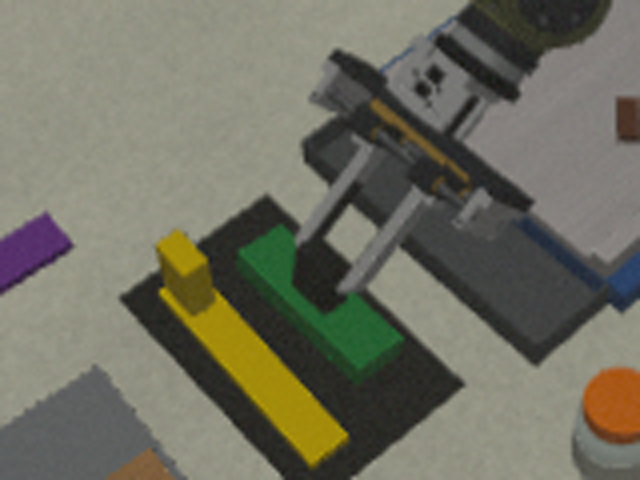

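The scraper (320,300) now stands on the mat, seemingly flat or within a few degrees. I press a little further, release and retreat along the tool axis.

Request:
{"api": "jog_arm", "payload": {
  "motion": [
    [0.005, 0, 0.003, 0, 0, 0, -1],
    [0, 0, 0, 0, 0, 0, 0.2],
    [0, 0, 0, 0, 0, 0, 0.2],
    [0, 0, 0, 0, 0, 0, 0.2],
    [0, 0, 0, 0, 0, 0, 0.2]
  ]
}}

```text
time_s: 10.3
ee_pos: [0.5238, -0.1615, 0.0606]
eef_rot: [-3.083, 0.955, 1.567]
force: [-0.2, 0.5, -0.2]
grip_width: 0.0564
grip_force: 0.0
```

Request:
{"api": "jog_arm", "payload": {
  "motion": [
    [0, 0, 0, 0, 0, 0, 0.4],
    [0, 0, -0.03, 0, 0, 0, 0.4],
    [0, 0, -0.04, 0, 0, 0, 0.4],
    [-0.02, 0, -0.04, 0, 0.08, 0, 0.4],
    [-0.03, 0, -0.03, 0, 0.1, 0, 0.4]
  ]
}}

```text
time_s: 10.8
ee_pos: [0.532, -0.0771, 0.1827]
eef_rot: [-3.091, 0.771, 1.56]
force: [1.3, -0.4, 0.4]
grip_width: 0.066
grip_force: 0.0
```

Request:
{"api": "jog_arm", "payload": {
  "motion": [
    [-0.03, 0, 0, 0, 0.14, 0, 0.4],
    [-0.03, 0, 0, 0, 0.14, 0, 0.4],
    [0, 0, 0, 0, 0.14, 0, 1],
    [0, 0, 0, 0, 0.14, 0, 1],
    [0, 0, 0, 0, 0.14, 0, 1]
  ]
}}

```text
time_s: 11.3
ee_pos: [0.5313, -0.1254, 0.2225]
eef_rot: [-3.111, 0.07, 1.522]
force: [0.2, 0.8, -0.6]
grip_width: 0.086
grip_force: 0.0
```

Run:
```python
from h import *
to(.515,-.16,.205,-.131)
```

```text
t 11.3 at [ 0.5313 -0.1254  0.2225] [-3.1107  0.07    1.5225] tool shift [-0.034  -0.014   0.0204] turn z 1.6535 q [-0.26  0.29  1.5  -0.08  1.37 -0.2 ] w 0.086 F [ 0.2  0.8 -0.6]
```

Request:
{"api": "jog_arm", "payload": {
  "motion": [
    [-0.017, -0.007, 0.02, -0.031, 0.07, 0, 1],
    [-0.017, -0.007, 0, 0, 0, 0, 1],
    [0, 0, 0, 0, 0, 0.14, 1],
    [0, 0, 0, 0, 0, 0.14, 1],
    [0, 0, 0, 0, 0, 0.14, 1]
  ]
}}

```text
time_s: 11.8
ee_pos: [0.5144, -0.1602, 0.203]
eef_rot: [-3.141, 0.006, 1.095]
force: [0.5, -0.2, -0.2]
grip_width: 0.094
grip_force: 0.0
```

Request:
{"api": "jog_arm", "payload": {
  "motion": [
    [0, 0, 0, 0, 0, 0.14, 1],
    [0, 0, 0, 0, 0, 0.14, 1],
    [0, 0, 0, 0, 0, 0.14, 1],
    [0, 0, 0, 0, 0, 0.14, 1],
    [0, 0, 0, 0, 0, 0.14, 1]
  ]
}}

```text
time_s: 12.3
ee_pos: [0.5145, -0.16, 0.203]
eef_rot: [3.138, 0.005, 0.396]
force: [-0.3, 0.7, 0.3]
grip_width: 0.0941
grip_force: 0.0
```

Request:
{"api": "jog_arm", "payload": {
  "motion": [
    [0, 0, 0, 0, 0, 0.14, 1],
    [0, 0, 0, 0, 0, 0.14, 1],
    [0, 0, 0, 0, 0, 0.14, 1],
    [0, 0, 0, 0, 0, 0.11, 1],
    [0, 0, 0, 0, 0, 0, 1]
  ]
}}

```text
time_s: 12.8
ee_pos: [0.5145, -0.16, 0.203]
eef_rot: [3.136, 0.003, -0.13]
force: [-1.1, 0.2, 0.3]
grip_width: 0.0939
grip_force: 0.0
```

Run:
```python
from h import *
to(.515,-.16,.037,-.131)
im,m,H,S,V=look('w5.png')
print('handle',comps('wrist',im,(V<48),.073,m,roi=(250,100,400,240),amin=50,nmax=2))
```

```text
t 12.8 at [ 0.5145 -0.16    0.203 ] [ 3.1361e+00  2.6000e-03 -1.3040e-01] tool shift [ 0.0009 -0.001   0.166 ] turn z 0.0006 q [-0.37  0.28  1.56 -0.01  1.31  1.34] w 0.0939 F [-1.1  0.2  0.3]
green [(array([ 522.2, -166.5]), array([ 46.6, 140.5]), np.float32(175.12)), (array([ 325.2, -573.4]), array([ 46.8, 101.6]), np.float32(53.74))]
yellow [(array([ 497.9, -232.4]), array([ 43.2, 226.3]), np.float32(176.35))]
handle [(array([ 533.6, -169. ]), array([ 76.2, 154.9]), np.float32(173.9)), (array([ 530.8, -243.4]), array([ 11.5, 139.9]), np.float32(176.7))]
```

View pics/w5.png

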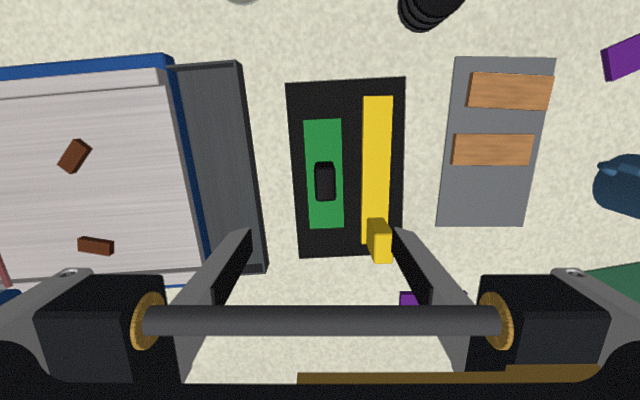

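Now upright: scraper (323,175), green centre (0.522,−0.1665). Grasping, waiting for the fingers this time.

Request:
{"api": "jog_arm", "payload": {
  "motion": [
    [0.0083, 0.0055, 0.03, 0, 0, -0.045, 1],
    [0, 0, 0.045, 0, 0, 0, 1],
    [0, 0, 0.045, 0, 0, 0, 1],
    [0, 0, 0.044, 0, 0, 0, 1],
    [0, 0, 0, 0, 0, 0, 1]
  ]
}}

```text
time_s: 13.35
ee_pos: [0.5187, -0.1663, 0.0341]
eef_rot: [3.139, 0.012, -0.081]
force: [0.7, 0.9, 0.8]
grip_width: 0.0939
grip_force: 0.0
```

Request:
{"api": "jog_arm", "payload": {
  "motion": [
    [0, 0, 0, 0, 0, 0, -1],
    [0, 0, 0, 0, 0, 0, -1],
    [0, 0, 0, 0, 0, 0, -1],
    [0, 0, 0, 0, 0, 0, -1],
    [0, 0, 0, 0, 0, 0, -1]
  ],
  "squeeze": 50
}}

```text
time_s: 13.85
ee_pos: [0.5219, -0.1675, 0.0398]
eef_rot: [3.136, 0.001, -0.084]
force: [-0.0, 0.9, -0.6]
grip_width: 0.0576
grip_force: 0.0
```

Request:
{"api": "jog_arm", "payload": {
  "motion": [
    [0, 0, 0, 0, 0, 0, -1],
    [0, 0, 0, 0, 0, 0, -1],
    [0, 0, 0, 0, 0, 0, -1],
    [0, 0, 0, 0, 0, 0, -1],
    [0, 0, 0, 0, 0, 0, -1]
  ]
}}

```text
time_s: 14.35
ee_pos: [0.5216, -0.1673, 0.0389]
eef_rot: [3.136, 0.003, -0.084]
force: [0.2, 0.4, 0.1]
grip_width: 0.0237
grip_force: 50.0
```

Request:
{"api": "jog_arm", "payload": {
  "motion": [
    [0, 0, -0.005, 0, 0, 0, -1],
    [0, 0, -0.03, 0, 0, 0, -1],
    [0, 0, -0.03, 0, 0, 0, -1],
    [0, 0, -0.03, 0, 0, 0, -1],
    [0, 0, 0, 0, 0, 0, -1]
  ]
}}

```text
time_s: 14.85
ee_pos: [0.5235, -0.1675, 0.1381]
eef_rot: [3.134, -0.003, -0.084]
force: [0.0, -0.5, -1.0]
grip_width: 0.0235
grip_force: 50.0
```

Run:
```python
from h import *
to(*gw(.038,-.055),.076,GY)
im,m,H,S,V=look('w6.png')
```

```text
t 14.85 at [ 0.5235 -0.1675  0.1381] [ 3.1344 -0.0034 -0.0837] tool shift [ 0.0324 -0.3568  0.0597] turn z -0.0265 q [-0.37  0.36  1.6  -0.01  1.17  1.28] w 0.0235 F [ 0.  -0.5 -1. ]
green [(array([ 539.5, -170.8]), array([ 69.8, 103.6]), np.float32(175.22)), (array([ 405. , -159.9]), array([26.6, 57.6]), np.float32(84.98))]
yellow [(array([ 514.5, -235.1]), array([ 45.1, 192.5]), np.float32(177.47))]
```

Request:
{"api": "jog_arm", "payload": {
  "motion": [
    [0, 0, 0, -0.007, 0.003, -0.0265, -1],
    [0.0045, -0.0397, 0, 0, 0, 0, -1],
    [0.0045, -0.0397, 0, 0, 0, 0, -1],
    [0.0045, -0.0397, 0, 0, 0, 0, -1],
    [0.0045, -0.0397, 0, 0, 0, 0, -1]
  ]
}}

```text
time_s: 15.4
ee_pos: [0.5483, -0.0078, 0.1305]
eef_rot: [3.129, 0.002, -0.056]
force: [0.0, 0.3, -1.1]
grip_width: 0.0237
grip_force: 50.0
```

Request:
{"api": "jog_arm", "payload": {
  "motion": [
    [0.0045, -0.0397, 0, 0, 0, 0, -1],
    [0.0045, -0.0397, 0, 0, 0, 0, -1],
    [0.0045, -0.0397, 0, 0, 0, 0, -1],
    [0.0045, -0.0397, 0, 0, 0, 0, -1],
    [0.0045, -0.0397, 0, 0, 0, 0, -1]
  ]
}}

```text
time_s: 15.9
ee_pos: [0.5822, 0.189, 0.1279]
eef_rot: [3.128, 0.002, -0.056]
force: [1.0, -0.4, -1.0]
grip_width: 0.0237
grip_force: 50.0
```

Run:
```python
from h import *
to(*gw(.038,-.055),.0775,GY); print(wg(ctrl.get_obs()['ee_pos']))
```

```text
t 15.9 at [0.5822 0.189  0.1279] [ 3.1283e+00  2.1000e-03 -5.5900e-02] tool shift [0.0039 0.0032 0.0504] turn z 0.0013 q [ 0.26  0.51  1.41 -0.01  1.22  1.89] w 0.0237 F [ 1.  -0.4 -1. ]
[ 0.0342 -0.0511]
```

Request:
{"api": "jog_arm", "payload": {
  "motion": [
    [0.003, 0, 0.02, 0.013, 0, 0, -1],
    [0, 0, 0.02, 0, 0, 0, -1],
    [0, 0, 0.01, 0, 0, 0, -1],
    [0, 0, 0, 0, 0, 0, -1]
  ]
}}

```text
time_s: 16.3
ee_pos: [0.5849, 0.1868, 0.0776]
eef_rot: [3.141, 0.003, -0.057]
force: [-0.1, 0.2, -1.0]
grip_width: 0.0238
grip_force: 50.0
```

Run:
```python
from h import *
to(*gw(.038,-.25),.0775,GY); print(wg(ctrl.get_obs()['ee_pos']))
```

```text
t 16.3 at [0.5849 0.1868 0.0776] [ 3.1412e+00  2.9000e-03 -5.6600e-02] tool shift [0.0009 0.1968 0.0002] turn z 0.0006 q [0.25 0.57 1.45 0.   1.13 1.88] w 0.0238 F [-0.1  0.2 -1. ]
[ 0.037  -0.0532]
```

Request:
{"api": "jog_arm", "payload": {
  "motion": [
    [0, 0.015, 0, 0, 0, 0, -1],
    [0, 0.018, 0, 0, 0, 0, -1],
    [0, 0.018, 0, 0, 0, 0, -1],
    [0, 0.018, 0, 0, 0, 0, -1],
    [0, 0.018, 0, 0, 0, 0, -1]
  ]
}}

```text
time_s: 16.8
ee_pos: [0.5807, 0.0981, 0.0799]
eef_rot: [-3.141, -0.0, -0.058]
force: [-0.9, 0.6, -0.6]
grip_width: 0.0235
grip_force: 50.0
```

Request:
{"api": "jog_arm", "payload": {
  "motion": [
    [0, 0.016, 0, 0, 0, 0, -1],
    [0, 0.016, 0, 0, 0, 0, -1],
    [0, 0.014, 0, 0, 0, 0, -1],
    [0, 0.012, 0, 0, 0, 0, -1],
    [0, 0.012, 0, 0, 0, 0, -1]
  ]
}}

```text
time_s: 17.3
ee_pos: [0.5767, 0.0294, 0.0795]
eef_rot: [-3.141, -0.0, -0.057]
force: [1.0, 0.8, -1.8]
grip_width: 0.0235
grip_force: 50.0
```

Request:
{"api": "jog_arm", "payload": {
  "motion": [
    [0, 0.012, 0, 0, 0, 0, -1],
    [0, 0.012, 0, 0, 0, 0, -1],
    [0, 0.012, 0, 0, 0, 0, -1],
    [0, 0.008, 0, 0, 0, 0, -1],
    [0, 0, 0, 0, 0, 0, -1]
  ]
}}

```text
time_s: 17.8
ee_pos: [0.5742, -0.0146, 0.0794]
eef_rot: [-3.141, 0.0, -0.058]
force: [0.1, -0.1, -0.6]
grip_width: 0.0237
grip_force: 50.0
```

Run:
```python
from h import *
print(wg(ctrl.get_obs()['ee_pos'])); to(*gw(-.036,-.055),.0775,GY)
```

```text
[ 0.0379 -0.2548]
t 17.8 at [ 0.5742 -0.0146  0.0794] [-3.1409  0.     -0.0583] tool shift [-0.0741 -0.1997  0.0021] turn z -0.0011 q [-0.09  0.48  1.58  0.    1.08  1.54] w 0.0237 F [ 0.1 -0.1 -0.6]
```

Request:
{"api": "jog_arm", "payload": {
  "motion": [
    [0, 0, -0.04, 0, 0, 0, -1],
    [-0.037, -0.025, 0, 0, 0, 0, -1],
    [-0.037, -0.035, 0, 0, 0, 0, -1],
    [0, -0.045, 0, 0, 0, 0, -1],
    [0, -0.045, 0, 0, 0, 0, -1]
  ]
}}

```text
time_s: 18.3
ee_pos: [0.5089, 0.1414, 0.1202]
eef_rot: [-3.141, -0.001, -0.058]
force: [0.1, -0.1, -1.3]
grip_width: 0.0233
grip_force: 50.0
```

Request:
{"api": "jog_arm", "payload": {
  "motion": [
    [0, -0.045, 0, 0, 0, 0, -1],
    [0, 0, 0, 0, 0, 0, -1]
  ]
}}

```text
time_s: 18.5
ee_pos: [0.5117, 0.1893, 0.1196]
eef_rot: [-3.14, -0.001, -0.053]
force: [0.5, 0.4, -0.7]
grip_width: 0.0238
grip_force: 50.0
```

Run:
```python
from h import *
print(wg(ctrl.get_obs()['ee_pos'])); to(*gw(-.036,-.055),.0775,GY)
```

```text
[-0.0362 -0.0549]
t 18.5 at [0.5117 0.1893 0.1196] [-3.1399e+00 -5.0000e-04 -5.2500e-02] tool shift [0.0002 0.0002 0.0421] turn z 0.0047 q [0.29 0.38 1.63 0.   1.13 1.91] w 0.0238 F [ 0.5  0.4 -0.7]
```

Request:
{"api": "jog_arm", "payload": {
  "motion": [
    [0, 0, 0.022, 0, 0, 0, -1],
    [0, 0, 0.021, 0, 0, 0.004, -1],
    [0, 0, 0, 0, 0, 0, -1],
    [0, 0.015, 0, 0, 0, 0, -1],
    [0, 0.018, 0, 0, 0, 0, -1]
  ]
}}

```text
time_s: 19.0
ee_pos: [0.51, 0.1508, 0.0767]
eef_rot: [-3.141, -0.0, -0.06]
force: [0.1, -0.2, -1.3]
grip_width: 0.0237
grip_force: 50.0
```

Request:
{"api": "jog_arm", "payload": {
  "motion": [
    [0, 0.018, 0, 0, 0, 0, -1],
    [0, 0.018, 0, 0, 0, 0, -1],
    [0, 0.018, 0, 0, 0, 0, -1],
    [0, 0.016, 0, 0, 0, 0, -1],
    [0, 0.016, 0, 0, 0, 0, -1]
  ]
}}

```text
time_s: 19.5
ee_pos: [0.5046, 0.0642, 0.0769]
eef_rot: [-3.141, -0.0, -0.062]
force: [-0.0, 0.4, -0.9]
grip_width: 0.0238
grip_force: 50.0
```

Request:
{"api": "jog_arm", "payload": {
  "motion": [
    [0, 0.014, 0, 0, 0, 0, -1],
    [0, 0.012, 0, 0, 0, 0, -1],
    [0, 0.012, 0, 0, 0, 0, -1],
    [0, 0.012, 0, 0, 0, 0, -1],
    [0, 0.012, 0, 0, 0, 0, -1]
  ]
}}

```text
time_s: 20.0
ee_pos: [0.501, 0.0031, 0.0764]
eef_rot: [-3.141, -0.0, -0.061]
force: [-0.8, 0.0, -1.3]
grip_width: 0.0234
grip_force: 50.0
```

Request:
{"api": "jog_arm", "payload": {
  "motion": [
    [0, 0.01, 0, 0, 0, 0, -1],
    [0, 0.006, 0, 0, 0, 0, -1],
    [0, 0, -0.04, 0, 0, 0, -1],
    [0, 0, -0.03, 0, 0, 0, -1]
  ]
}}

```text
time_s: 20.4
ee_pos: [0.5, -0.0123, 0.1477]
eef_rot: [-3.141, 0.0, -0.061]
force: [0.2, 0.1, -1.2]
grip_width: 0.0239
grip_force: 50.0
```

Run:
```python
from h import *
print(wg(ctrl.get_obs()['ee_pos'])); to(.516,-.163,.14,-.085)
m=ctrl.camera_model('wrist'); im=ctrl.camera('wrist')[:,:,::-1].copy(); cv2.imwrite('pics/w7.png',im); H,S,V=hsv(im)
for z in(.014,.05):
  for r in comps('wrist',im,(H<15)&(S>90)&(V>25)&(V<140),z,m,amin=60,nmax=6): print(z,r,wg(r[0]/1000))
t=ctrl.camera('top')[:,:,::-1].copy(); cv2.imwrite('pics/t2.png',t); H,S,V=hsv(t)
for r in comps('top',t,(H<20)&(S>70)&(V<110),.014,amin=15,nmax=12,roi=(180,130,300,270)): print('top',r,wg(r[0]/1000))
```

```text
[-0.0363 -0.2568]
t 20.4 at [ 0.5    -0.0123  0.1477] [-3.1408e+00  4.0000e-04 -6.1500e-02] tool shift [0.0252 0.1494 0.0076] turn z 0.0235 q [-0.1   0.25  1.73  0.    1.17  1.53] w 0.0239 F [ 0.2  0.1 -1.2]
0.014 (array([594.1, -11.9]), array([ 9.5, 39.4]), np.float32(176.39)) [ 0.0575 -0.251 ]
0.05 (array([592.1, -12.7]), array([ 8.4, 34.9]), np.float32(176.39)) [ 0.0556 -0.2519]
```

Request:
{"api": "jog_arm", "payload": {
  "motion": [
    [0.007, 0.038, 0, 0, 0, 0.0235, -1],
    [0.007, 0.038, 0, 0, 0, 0, -1],
    [0.006, 0.038, 0, 0, 0, 0, -1],
    [0.007, 0.036, 0, 0, 0, 0, -1],
    [0, 0, 0, 0, 0, 0, -1]
  ]
}}

```text
time_s: 21.0
ee_pos: [0.5149, -0.167, 0.1451]
eef_rot: [-3.141, 0.001, -0.088]
force: [-0.5, -0.2, 0.1]
grip_width: 0.0234
grip_force: 50.0
```

Run:
```python
from h import *
to(.52,-.162,.0397,-.085)
im,m,H,S,V=look('w8.png')
for z in(.014,.05):
  for r in comps('wrist',im,(H<15)&(S>90)&(V>25)&(V<140),z,m,amin=60,nmax=6): print(z,r,wg(r[0]/1000))
print(world('wrist',[[300,300]],.013,m))
```

```text
t 21.0 at [ 0.5149 -0.167   0.1451] [-3.141e+00  1.100e-03 -8.800e-02] tool shift [ 0.0048 -0.0054  0.1054] turn z -0.003 q [-0.38  0.34  1.62  0.    1.19  1.28] w 0.0234 F [-0.5 -0.2  0.1]
green [(array([ 529. , -169.4]), array([ 72.1, 106.1]), np.float32(175.0)), (array([ 389.6, -157.9]), array([27.3, 59.1]), np.float32(81.99))]
yellow [(array([ 508.1, -234.5]), array([ 45.5, 206.5]), np.float32(177.55))]
0.014 (array([467.4,  -5.5]), array([21.2, 50.6]), np.float32(101.88)) [-0.0693 -0.2519]
0.014 (array([593.1, -12.2]), array([17.8, 40.4]), np.float32(177.19)) [ 0.0566 -0.2514]
0.05 (array([481.8, -25.2]), array([18.8, 44.7]), np.float32(101.88)) [-0.0538 -0.2707]
0.05 (array([593. , -31.1]), array([15.8, 35.8]), np.float32(177.19)) [ 0.0575 -0.2703]
[[ 0.37827597 -0.129427    0.013     ]]
```

Run:
```python
import cv2
im=cv2.imread('pics/w8.png')[20:320,0:330]; cv2.imwrite('pics/w8c.png',cv2.resize(im,None,fx=1.9,fy=1.9,interpolation=cv2.INTER_CUBIC))
```

```text
(no output)
```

View pics/w8c.png

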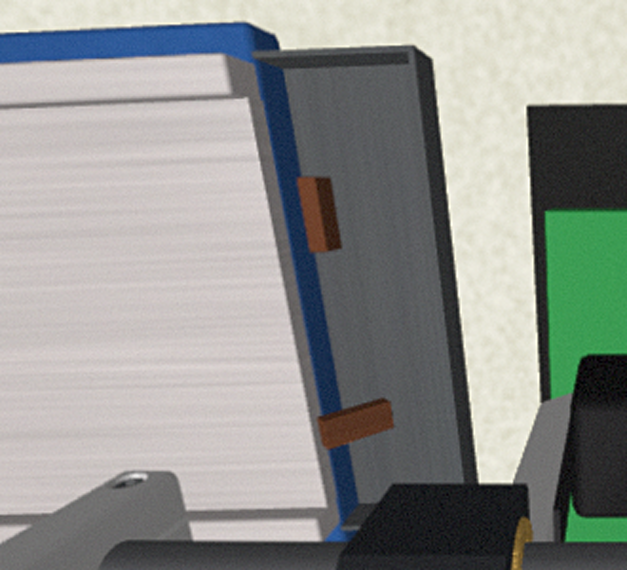

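Both offcuts are off the bed: (320,215) flat-ish on the tray floor by the bed, (357,422) in the tray leaning on the bed's end face. Now I set the scraper down.

Request:
{"api": "jog_arm", "payload": {
  "motion": [
    [0.0048, -0.0054, 0.03, 0, 0, 0, -1],
    [0, 0, 0.04, 0, 0, 0, -1],
    [0, 0, 0.025, 0, 0, 0, -1],
    [0, 0, 0.008, 0, 0, 0, -1],
    [0, 0, 0, 0, 0, 0, -1]
  ]
}}

```text
time_s: 21.55
ee_pos: [0.5201, -0.1578, 0.0426]
eef_rot: [-3.14, 0.002, -0.084]
force: [-0.1, 0.2, -1.1]
grip_width: 0.0233
grip_force: 50.0
```

Request:
{"api": "jog_arm", "payload": {
  "motion": [
    [0, 0, 0.002, 0, 0, 0, -1],
    [0, 0, 0, 0, 0, 0, 0],
    [0, 0, 0, 0, 0, 0, 0.3],
    [0, 0, 0, 0, 0, 0, 0.5],
    [0, 0, 0, 0, 0, 0, 0.5]
  ]
}}

```text
time_s: 22.05
ee_pos: [0.5207, -0.1587, 0.0418]
eef_rot: [-3.141, -0.001, -0.085]
force: [-0.4, 0.4, 0.4]
grip_width: 0.0526
grip_force: 0.0
```

Request:
{"api": "jog_arm", "payload": {
  "motion": [
    [0, 0, 0, 0, 0, 0, 0.5],
    [0, 0, -0.03, 0, 0, 0, 0.5],
    [0, 0, -0.045, 0, 0, 0, 0.5],
    [0, 0, -0.045, 0, 0, 0, 1],
    [0, 0, -0.045, 0, 0, 0, 1]
  ]
}}

```text
time_s: 22.55
ee_pos: [0.5201, -0.1587, 0.2082]
eef_rot: [-3.141, 0.0, -0.085]
force: [1.1, 0.0, -0.2]
grip_width: 0.0833
grip_force: 0.0
```

Run:
```python
from h import *
im,m,H,S,V=look('w9.png')
print('brown',comps('wrist',im,(H>8)&(H<20)&(S>80)&(V>130),.014,m,roi=(430,50,560,180)))
for z in(.014,.03):
  for r in comps('wrist',im,(H<15)&(S>90)&(V>25)&(V<140),z,m,amin=60,nmax=6): print(z,r,wg(r[0]/1000))
to(.596,-.4042,.2,1.405)
to(.5276,-.3847,.2,1.43)
```

```text
green [(array([ 522.1, -159.7]), array([ 46.6, 138.7]), np.float32(175.14)), (array([ 333. , -590.9]), array([30.8, 68. ]), np.float32(56.63))]
yellow [(array([ 498. , -232.7]), array([ 43.1, 225. ]), np.float32(176.13))]
brown [(array([ 594.6, -404.6]), array([40.1, 99.8]), np.float32(80.11)), (array([ 526.6, -384.7]), array([ 40. , 100.2]), np.float32(82.24))]
0.014 (array([468.1,  -6.9]), array([20.6, 47.4]), np.float32(100.32)) [-0.0685 -0.2532]
0.014 (array([593.4, -12. ]), array([16. , 38.9]), np.float32(176.93)) [ 0.0569 -0.2512]
0.03 (array([473.6, -13.8]), array([19.7, 45.4]), np.float32(100.32)) [-0.0626 -0.2598]
0.03 (array([593.5, -18.6]), array([15.3, 37.2]), np.float32(176.93)) [ 0.0573 -0.2577]
t 22.6 at [ 0.5224 -0.1595  0.216 ] [ 3.1395 -0.0099 -0.0847] tool shift [0.0939 0.2376 0.0175] turn z -1.4897 q [-0.36  0.28  1.53  0.    1.33  1.29] w 0.0868 F [0.4 0.2 8.3]
t 22.6 at [ 0.5224 -0.1595  0.216 ] [ 3.1395 -0.0099 -0.0847] tool shift [0.0241 0.224  0.0167] turn z -1.5147 q [-0.36  0.28  1.53  0.    1.33  1.29] w 0.0868 F [0.4 0.2 8.3]
```

Request:
{"api": "jog_arm", "payload": {
  "motion": [
    [0.0155, 0.0396, 0, 0, 0, -0.135, 0.27],
    [0.0, 0.0, 0, 0, 0, -0.135, 0.27],
    [0, 0, 0, 0, 0, -0.135, 0.27],
    [0, 0, 0, 0, 0, -0.135, 0.27],
    [0, 0, 0, 0, 0, -0.135, 0.27]
  ]
}}

```text
time_s: 23.1
ee_pos: [0.5325, -0.1996, 0.206]
eef_rot: [-3.141, -0.0, 0.596]
force: [0.2, -0.4, 0.9]
grip_width: 0.0603
grip_force: 0.0
```

Request:
{"api": "jog_arm", "payload": {
  "motion": [
    [0, 0, 0, 0, 0, -0.135, 0.27],
    [0, 0, 0, 0, 0, -0.135, 0.27],
    [0, 0, 0, 0, 0, -0.135, 0.27],
    [0, 0, 0, 0, 0, -0.135, 0.27],
    [0, 0, 0, 0, 0, -0.135, 0.27]
  ]
}}

```text
time_s: 23.6
ee_pos: [0.5325, -0.1995, 0.206]
eef_rot: [-3.141, -0.001, 1.271]
force: [-0.2, -0.3, -0.9]
grip_width: 0.0595
grip_force: 0.0
```

Request:
{"api": "jog_arm", "payload": {
  "motion": [
    [0, 0, 0, 0, 0, -0.135, 0.27],
    [0, 0, 0, 0, 0, 0, 0.27]
  ]
}}

```text
time_s: 23.8
ee_pos: [0.5325, -0.1995, 0.206]
eef_rot: [-3.141, -0.001, 1.402]
force: [-1.5, 0.0, -0.4]
grip_width: 0.0599
grip_force: 0.0
```

Run:
```python
from h import *
to(.5945,-.4045,.05,1.40)
```

```text
t 23.8 at [ 0.5325 -0.1995  0.206 ] [-3.1414e+00 -8.0000e-04  1.4024e+00] tool shift [-0.1918  0.0955  0.1559] turn z 0.0024 q [-0.42  0.34  1.47  0.    1.34 -0.25] w 0.0599 F [-1.5  0.  -0.4]
```

Request:
{"api": "jog_arm", "payload": {
  "motion": [
    [-0.038, 0.019, 0, 0, 0, 0, 0.27],
    [-0.038, 0.019, 0.01, 0, 0, 0, 0.27],
    [-0.038, 0.019, 0.03, 0, 0, 0, 0.27],
    [-0.038, 0.019, 0.04, 0, 0, 0, 0.27],
    [-0.0398, 0.0195, 0.04, 0, 0, 0, 0.27]
  ]
}}

```text
time_s: 24.3
ee_pos: [0.59, -0.3918, 0.0981]
eef_rot: [3.141, -0.001, 1.395]
force: [0.3, -0.8, -0.1]
grip_width: 0.0596
grip_force: 0.0
```

Request:
{"api": "jog_arm", "payload": {
  "motion": [
    [0, 0, 0.018, 0, 0, 0, 0.27],
    [0, 0, 0, 0, 0, 0, 0.27],
    [0, 0, 0, 0, 0, 0, 0.27]
  ]
}}

```text
time_s: 24.6
ee_pos: [0.5901, -0.3901, 0.0823]
eef_rot: [3.141, -0.001, 1.398]
force: [0.0, -0.4, 1.5]
grip_width: 0.0599
grip_force: 0.0
```

Run:
```python
from h import *
to(.5945,-.4045,.0075,1.40)
im,m,H,S,V=look()
print('brown',comps('wrist',im,(H>8)&(H<20)&(S>80)&(V>130),.014,m))
```

```text
t 24.6 at [ 0.5901 -0.3901  0.0823] [ 3.1413e+00 -6.0000e-04  1.3982e+00] tool shift [-0.0135  0.0068  0.0748] turn z -0.0018 q [-0.64  0.76  1.12  0.    1.26 -0.46] w 0.0599 F [ 0.  -0.4  1.5]
green []
yellow [(array([ 513.1, -234.1]), array([ 36.1, 194.5]), np.float32(173.95)), (array([ 388.4, -201. ]), array([28.5, 46.3]), np.float32(169.43))]
brown [(array([ 594.7, -404.9]), array([39.5, 98.9]), np.float32(80.11)), (array([ 526.5, -383.1]), array([39.5, 96.2]), np.float32(82.26))]
```

Request:
{"api": "jog_arm", "payload": {
  "motion": [
    [-0.0135, 0.0068, 0.03, 0, 0, 0, 0.27],
    [0, 0, 0.025, 0, 0, 0, 0.27],
    [0, 0, 0.012, 0, 0, 0, 0.27],
    [0, 0, 0.006, 0, 0, 0, 0.27],
    [0, 0, 0, 0, 0, 0, 0.27]
  ]
}}

```text
time_s: 25.15
ee_pos: [0.5947, -0.4045, 0.0095]
eef_rot: [3.141, -0.0, 1.4]
force: [-0.3, 0.5, -0.3]
grip_width: 0.0597
grip_force: 0.0
```

Request:
{"api": "jog_arm", "payload": {
  "motion": [
    [0, 0, 0, 0, 0, 0, -1],
    [0, 0, 0, 0, 0, 0, -1],
    [0, 0, 0, 0, 0, 0, -1],
    [0, 0, 0, 0, 0, 0, -1],
    [0, 0, 0, 0, 0, 0, -1]
  ],
  "squeeze": 30
}}

```text
time_s: 25.65
ee_pos: [0.5947, -0.4049, 0.0096]
eef_rot: [3.14, -0.0, 1.4]
force: [-1.3, 1.6, 6.4]
grip_width: 0.0392
grip_force: 30.0
```

Request:
{"api": "jog_arm", "payload": {
  "motion": [
    [0, 0, 0, 0, 0, 0, -1],
    [0, 0, 0, 0, 0, 0, -1]
  ]
}}

```text
time_s: 25.85
ee_pos: [0.5947, -0.405, 0.0095]
eef_rot: [3.14, -0.0, 1.4]
force: [-0.4, 0.6, 5.9]
grip_width: 0.0394
grip_force: 30.0
```

Request:
{"api": "jog_arm", "payload": {
  "motion": [
    [0, 0, -0.005, 0, 0, 0, -1],
    [0, 0, -0.03, 0, 0, 0, -1],
    [0, 0, -0.04, 0, 0, 0, -1],
    [0, 0, -0.04, 0, 0, 0, -1],
    [0, 0, -0.035, 0, 0, 0, -1]
  ],
  "squeeze": 40
}}

```text
time_s: 26.35
ee_pos: [0.5942, -0.4049, 0.161]
eef_rot: [3.141, -0.0, 1.4]
force: [0.4, -0.2, -0.6]
grip_width: 0.0392
grip_force: 40.0
```

Run:
```python
from h import *
to(*gw(.04,-.075),.15,1.5136)
```

```text
t 26.35 at [ 0.5942 -0.4049  0.161 ] [ 3.1408e+00 -2.0000e-04  1.4003e+00] tool shift [ 0.5602 -0.1042  0.0111] turn z -0.1133 q [-0.65  0.73  0.99  0.    1.42 -0.48] w 0.0392 F [ 0.4 -0.2 -0.6]
```

Request:
{"api": "jog_arm", "payload": {
  "motion": [
    [0.036, -0.007, 0, 0, 0, 0, -1],
    [0.036, -0.007, 0, 0, 0, 0, -1],
    [0.036, -0.007, 0, 0, 0, 0, -1],
    [0.036, -0.007, 0, 0, 0, 0, -1],
    [0.036, -0.007, 0, 0, 0, 0, -1]
  ]
}}

```text
time_s: 26.85
ee_pos: [0.59, -0.2201, 0.1589]
eef_rot: [-3.142, -0.001, 1.4]
force: [0.9, 0.9, 0.6]
grip_width: 0.039
grip_force: 40.0
```

Request:
{"api": "jog_arm", "payload": {
  "motion": [
    [0.036, -0.007, 0, 0, 0, 0, -1],
    [0.036, -0.007, 0, 0, 0, 0, -1],
    [0.036, -0.007, 0, 0, 0, 0, -1],
    [0.036, -0.007, 0, 0, 0, 0, -1],
    [0.036, -0.007, 0, 0, 0, 0, -1]
  ]
}}

```text
time_s: 27.35
ee_pos: [0.5861, -0.0368, 0.1591]
eef_rot: [3.142, -0.001, 1.4]
force: [0.9, -0.1, -0.2]
grip_width: 0.0391
grip_force: 40.0
```

Request:
{"api": "jog_arm", "payload": {
  "motion": [
    [0.036, -0.007, 0, 0, 0, 0, -1],
    [0.036, -0.007, 0, 0, 0, 0, -1],
    [0.036, -0.007, 0, 0, 0, 0, -1],
    [0.036, -0.007, 0, 0, 0, -0.113, -1],
    [0, 0, 0, 0, 0, 0, -1]
  ]
}}

```text
time_s: 27.85
ee_pos: [0.5827, 0.112, 0.159]
eef_rot: [-3.142, -0.001, 1.521]
force: [1.1, -0.7, -0.6]
grip_width: 0.0393
grip_force: 40.0
```

Run:
```python
from h import *
to(*gw(.04,-.075),.047,1.5136)
im,m,H,S,V=look('w10.png')
print('brown',comps('wrist',im,(H>8)&(H<20)&(S>80)&(V>130),.14,m))
```

```text
t 27.85 at [0.5827 0.112  0.159 ] [-3.1416e+00 -1.2000e-03  1.5205e+00] tool shift [0.0528 0.0012 0.1121] turn z 0.0069 q [0.13 0.44 1.45 0.   1.26 0.18] w 0.0393 F [ 1.1 -0.7 -0.6]
green []
yellow []
brown [(array([574.7,  73. ]), array([32.7, 51.1]), np.float32(86.22)), (array([569. , 141.7]), array([13.4, 34. ]), np.float32(94.5)), (array([581.5, 131.5]), array([ 9.7, 53.1]), np.float32(87.85)), (array([595.2, 143.1]), array([10.7, 28.2]), np.float32(82.83))]
```

Request:
{"api": "jog_arm", "payload": {
  "motion": [
    [0.026, 0.0006, 0.025, 0, 0, 0.007, -1],
    [0.0268, 0.0006, 0.03, 0, 0, 0, -1],
    [0, 0, 0.03, 0, 0, 0, -1],
    [0, 0, 0.018, 0, 0, 0, -1],
    [0, 0, 0.007, 0, 0, 0, -1]
  ]
}}

```text
time_s: 28.4
ee_pos: [0.5869, 0.16, 0.047]
eef_rot: [-3.139, 0.0, 1.504]
force: [0.0, 0.7, 0.2]
grip_width: 0.039
grip_force: 40.0
```

Request:
{"api": "jog_arm", "payload": {
  "motion": [
    [0, 0, 0.002, 0, 0, 0, -1],
    [0, 0, 0, 0, 0, 0, -1]
  ]
}}

```text
time_s: 28.6
ee_pos: [0.5882, 0.1607, 0.0478]
eef_rot: [3.14, -0.001, 1.505]
force: [-1.2, -1.3, -0.5]
grip_width: 0.0392
grip_force: 40.0
```

Run:
```python
from h import *
to(*gw(.04,-.075),.046,1.5136)
```

```text
t 28.6 at [0.5882 0.1607 0.0478] [ 3.1404e+00 -1.0000e-03  1.5052e+00] tool shift [ 0.0041 -0.0018  0.0018] turn z -0.0084 q [0.21 0.59 1.49 0.   1.06 0.27] w 0.0392 F [-1.2 -1.3 -0.5]
```

Release (slightly), retreat, and go for the second blank.

Request:
{"api": "jog_arm", "payload": {
  "motion": [
    [0, -0.001, 0.002, 0, 0, -0.008, -1],
    [0, 0, 0, 0, 0, 0, -1],
    [0, 0, 0, 0, 0, 0, 0.15],
    [0, 0, 0, 0, 0, 0, 0.15],
    [0, 0, 0, 0, 0, 0, 0.15]
  ]
}}

```text
time_s: 29.1
ee_pos: [0.5868, 0.1613, 0.0451]
eef_rot: [3.141, -0.001, 1.514]
force: [0.5, -0.0, 0.2]
grip_width: 0.0536
grip_force: 0.0
```

Request:
{"api": "jog_arm", "payload": {
  "motion": [
    [0, 0, -0.03, 0, 0, 0, 0.15],
    [0, 0, -0.04, 0, 0, 0, 0.27],
    [0, 0, -0.04, 0, 0, 0, 0.27],
    [0, 0, 0, 0, 0, 0, 0.27]
  ]
}}

```text
time_s: 29.5
ee_pos: [0.5887, 0.1617, 0.1609]
eef_rot: [3.133, -0.003, 1.514]
force: [0.9, 0.7, 0.7]
grip_width: 0.0598
grip_force: 0.0
```

Run:
```python
from h import *
im,m,H,S,V=look('w11.png')
for r in comps('wrist',im,(H>8)&(H<20)&(S>80)&(V>130),.05,m): print(r,wg(r[0]/1000))
to(.527,-.3845,.155,1.437)
```

```text
green []
yellow []
(array([586.1, 161.2]), array([39.1, 97.3]), np.float32(86.58)) [ 0.0397 -0.0787]
t 29.55 at [0.5877 0.1614 0.1577] [ 3.1367e+00 -2.1000e-03  1.5143e+00] tool shift [-0.5485 -0.0298  0.0014] turn z 0.0773 q [0.21 0.47 1.4  0.   1.27 0.26] w 0.0601 F [-0.5 -0.7  0.1]
```

Request:
{"api": "jog_arm", "payload": {
  "motion": [
    [-0.036, -0.002, 0, 0.004, 0, 0, 0.27],
    [-0.036, -0.002, 0, 0, 0, 0, 0.27],
    [-0.036, -0.002, 0, 0, 0, 0, 0.27],
    [-0.036, -0.002, 0, 0, 0, 0, 0.27],
    [-0.036, -0.002, 0, 0, 0, 0, 0.27]
  ]
}}

```text
time_s: 30.05
ee_pos: [0.5657, -0.0193, 0.1535]
eef_rot: [-3.136, -0.001, 1.514]
force: [0.3, 0.6, -0.3]
grip_width: 0.0595
grip_force: 0.0
```

Request:
{"api": "jog_arm", "payload": {
  "motion": [
    [-0.036, -0.002, 0, 0, 0, 0, 0.27],
    [-0.036, -0.002, 0, 0, 0, 0, 0.27],
    [-0.036, -0.002, 0, 0, 0, 0, 0.27],
    [-0.036, -0.002, 0, 0, 0, 0, 0.27],
    [-0.036, -0.002, 0, 0, 0, 0, 0.27]
  ]
}}

```text
time_s: 30.55
ee_pos: [0.5456, -0.1984, 0.1534]
eef_rot: [-3.136, -0.001, 1.514]
force: [-0.3, -0.6, 0.4]
grip_width: 0.0593
grip_force: 0.0
```

Request:
{"api": "jog_arm", "payload": {
  "motion": [
    [-0.036, -0.002, 0, 0, 0, 0, 0.27],
    [-0.036, -0.002, 0, 0, 0, 0, 0.27],
    [-0.036, -0.002, 0, 0, 0, 0, 0.27],
    [-0.036, -0.002, 0, 0, 0, 0.077, 0.27],
    [0, 0, 0, 0, 0, 0, 0.27]
  ]
}}

```text
time_s: 31.05
ee_pos: [0.5287, -0.3438, 0.1528]
eef_rot: [-3.136, -0.001, 1.431]
force: [-0.8, -0.3, -0.3]
grip_width: 0.0597
grip_force: 0.0
```

Run:
```python
from h import *
to(.5268,-.3845,.0085,1.435)
im,m,H,S,V=look()
print('brown',comps('wrist',im,(H>8)&(H<20)&(S>80)&(V>130),.014,m))
```

```text
t 31.05 at [ 0.5287 -0.3438  0.1528] [-3.1356e+00 -9.0000e-04  1.4311e+00] tool shift [-0.0407  0.0046  0.1442] turn z -0.0039 q [-0.63  0.53  1.33 -0.    1.29 -0.49] w 0.0597 F [-0.8 -0.3 -0.3]
green [(array([ 520.7, -171. ]), array([ 30.5, 140.8]), np.float32(171.83))]
yellow [(array([ 513.1, -233.9]), array([ 36.3, 194.3]), np.float32(173.94)), (array([ 413.3, -216.2]), array([28.5, 47.6]), np.float32(173.55))]
brown [(array([ 526.3, -384.5]), array([39.5, 97.4]), np.float32(82.23))]
```

Request:
{"api": "jog_arm", "payload": {
  "motion": [
    [-0.0205, 0.0023, 0.03, -0.006, 0, -0.004, 0.27],
    [-0.0205, 0.0023, 0.04, 0, 0, 0, 0.27],
    [0, 0, 0.04, 0, 0, 0, 0.27],
    [0, 0, 0.025, 0, 0, 0, 0.27],
    [0, 0, 0.008, 0, 0, 0, 0.27]
  ]
}}

```text
time_s: 31.6
ee_pos: [0.5283, -0.3795, 0.0078]
eef_rot: [-3.139, -0.004, 1.443]
force: [-0.2, 0.1, 0.3]
grip_width: 0.0599
grip_force: 0.0
```

Request:
{"api": "jog_arm", "payload": {
  "motion": [
    [0, 0, 0, 0, 0, 0, 0.27],
    [0, 0, 0, 0, 0, 0, 0.27]
  ]
}}

```text
time_s: 31.8
ee_pos: [0.5303, -0.3816, 0.0132]
eef_rot: [3.138, 0.0, 1.442]
force: [1.1, -0.4, -0.6]
grip_width: 0.06
grip_force: 0.0
```

Run:
```python
from h import *
to(.5265,-.3845,.008,1.435)
```

```text
t 31.8 at [ 0.5303 -0.3816  0.0132] [3.1380e+00 5.0000e-04 1.4421e+00] tool shift [-0.0034 -0.0034  0.0052] turn z 0.0071 q [-0.68  0.73  1.36  0.    1.06 -0.55] w 0.06 F [ 1.1 -0.4 -0.6]
```

Request:
{"api": "jog_arm", "payload": {
  "motion": [
    [-0.003, -0.0034, 0.003, 0.003, 0, 0.007, 0.27],
    [0, 0, 0.002, 0, 0, 0, 0.27],
    [0, 0, 0, 0, 0, 0, -1],
    [0, 0, 0, 0, 0, 0, -1],
    [0, 0, 0, 0, 0, 0, -1]
  ],
  "squeeze": 40
}}

```text
time_s: 32.3
ee_pos: [0.5259, -0.3842, 0.0069]
eef_rot: [-3.141, -0.0, 1.434]
force: [-0.4, -0.2, 0.3]
grip_width: 0.0395
grip_force: 40.1
```

Request:
{"api": "jog_arm", "payload": {
  "motion": [
    [0, 0, 0, 0, 0, 0, -1],
    [0, 0, 0, 0, 0, 0, -1],
    [0, 0, 0, 0, 0, 0, -1]
  ]
}}

```text
time_s: 32.6
ee_pos: [0.5259, -0.3843, 0.0069]
eef_rot: [-3.141, -0.0, 1.434]
force: [0.2, -0.2, 2.4]
grip_width: 0.0395
grip_force: 40.0
```

Request:
{"api": "jog_arm", "payload": {
  "motion": [
    [0, 0, -0.005, 0, 0, 0, -1],
    [0, 0, -0.03, 0, 0, 0, -1],
    [0, 0, -0.04, 0, 0, 0, -1],
    [0, 0, -0.04, 0, 0, 0, -1],
    [0, 0, -0.035, 0, 0, 0, -1]
  ]
}}

```text
time_s: 33.1
ee_pos: [0.5259, -0.3842, 0.1591]
eef_rot: [-3.141, 0.0, 1.434]
force: [-0.2, 0.5, -0.4]
grip_width: 0.0392
grip_force: 40.0
```

Run:
```python
from h import *
to(*gw(-.04,-.079),.155,1.5136)
```

```text
t 33.1 at [ 0.5259 -0.3842  0.1591] [-3.1413e+00  1.0000e-04  1.4343e+00] tool shift [ 0.5419 -0.0939  0.004 ] turn z -0.0793 q [-0.69  0.56  1.26 -0.    1.32 -0.55] w 0.0392 F [-0.2  0.5 -0.4]
```

Request:
{"api": "jog_arm", "payload": {
  "motion": [
    [0.036, -0.0063, 0, 0, 0, 0, -1],
    [0.036, -0.0063, 0, 0, 0, 0, -1],
    [0.036, -0.0063, 0, 0, 0, 0, -1],
    [0.036, -0.0063, 0, 0, 0, 0, -1],
    [0.036, -0.0063, 0, 0, 0, 0, -1]
  ]
}}

```text
time_s: 33.6
ee_pos: [0.5188, -0.2002, 0.157]
eef_rot: [-3.141, -0.0, 1.434]
force: [-0.3, 1.0, -0.0]
grip_width: 0.0396
grip_force: 40.0
```

Request:
{"api": "jog_arm", "payload": {
  "motion": [
    [0.036, -0.0063, 0, 0, 0, 0, -1],
    [0.036, -0.0063, 0, 0, 0, 0, -1],
    [0.036, -0.0063, 0, 0, 0, 0, -1],
    [0.036, -0.0063, 0, 0, 0, 0, -1],
    [0.036, -0.0063, 0, 0, 0, 0, -1]
  ]
}}

```text
time_s: 34.1
ee_pos: [0.5122, -0.0176, 0.1572]
eef_rot: [-3.141, -0.0, 1.434]
force: [-0.0, 0.3, -0.6]
grip_width: 0.0395
grip_force: 40.0
```

Request:
{"api": "jog_arm", "payload": {
  "motion": [
    [0.036, -0.0063, 0, 0, 0, 0, -1],
    [0.036, -0.0063, 0, 0, 0, 0, -1],
    [0.036, -0.0063, 0, 0, 0, 0, -1],
    [0.036, -0.0063, 0, 0, 0, 0, -1],
    [0.036, -0.0063, 0, 0, 0, -0.079, -1]
  ]
}}

```text
time_s: 34.6
ee_pos: [0.5055, 0.1651, 0.1573]
eef_rot: [-3.141, -0.001, 1.514]
force: [0.1, -0.2, -0.9]
grip_width: 0.0394
grip_force: 40.0
```

Request:
{"api": "jog_arm", "payload": {
  "motion": [
    [0, 0, 0, 0, 0, 0, -1],
    [0, 0, 0.04, 0, 0, 0, -1],
    [0, 0, 0, 0, 0, 0, -1]
  ]
}}

```text
time_s: 34.9
ee_pos: [0.5036, 0.1628, 0.1134]
eef_rot: [-3.134, 0.002, 1.513]
force: [0.6, -0.2, -0.5]
grip_width: 0.0395
grip_force: 40.0
```

Run:
```python
from h import *
to(*gw(-.04,-.079),.0435,1.5136)
```

```text
t 34.9 at [0.5036 0.1628 0.1134] [-3.1342e+00  1.6000e-03  1.5130e+00] tool shift [0.0029 0.0033 0.0699] turn z -0.0006 q [0.24 0.35 1.68 0.   1.12 0.3 ] w 0.0395 F [ 0.6 -0.2 -0.5]
```

Request:
{"api": "jog_arm", "payload": {
  "motion": [
    [0.0025, 0.003, 0.03, -0.004, 0, 0, -1],
    [0, 0, 0.025, 0, 0, 0, -1],
    [0, 0, 0.01, 0, 0, 0, -1],
    [0, 0, 0.004, 0, 0, 0, -1],
    [0, 0, 0, 0, 0, 0, -1]
  ]
}}

```text
time_s: 35.4
ee_pos: [0.5094, 0.1658, 0.0489]
eef_rot: [3.138, -0.001, 1.513]
force: [-0.4, 0.9, -0.5]
grip_width: 0.0395
grip_force: 40.0
```

Run:
```python
from h import *
to(*gw(-.04,-.079),.0435,1.5136)
```

```text
t 35.4 at [0.5094 0.1658 0.0489] [ 3.1380e+00 -7.0000e-04  1.5128e+00] tool shift [-0.0005 -0.0028  0.0053] turn z -0.0008 q [ 0.25  0.45  1.71 -0.    0.98  0.3 ] w 0.0395 F [-0.4  0.9 -0.5]
```

Request:
{"api": "jog_arm", "payload": {
  "motion": [
    [0, -0.002, 0.003, 0.003, 0, 0, -1],
    [0, 0, 0.002, 0, 0, 0, -1],
    [0, 0, 0, 0, 0, 0, -1],
    [0, 0, 0, 0, 0, 0, 0.15],
    [0, 0, 0, 0, 0, 0, 0.15]
  ]
}}

```text
time_s: 35.9
ee_pos: [0.5071, 0.1661, 0.0432]
eef_rot: [3.141, -0.001, 1.513]
force: [-0.0, 0.2, -0.2]
grip_width: 0.0514
grip_force: 0.0
```

Request:
{"api": "jog_arm", "payload": {
  "motion": [
    [0, 0, 0, 0, 0, 0, 0.15],
    [0, 0, -0.03, 0, 0, 0, 0.15],
    [0, 0, -0.045, 0, 0, 0, 0.27],
    [0, 0, -0.045, 0, 0, 0, 0.27],
    [0, 0, 0, 0, 0, 0, 0.27]
  ]
}}

```text
time_s: 36.4
ee_pos: [0.5093, 0.1666, 0.169]
eef_rot: [3.132, -0.003, 1.513]
force: [0.8, -0.1, -0.6]
grip_width: 0.0599
grip_force: 0.0
```

Run:
```python
from h import *
im,m,H,S,V=look('w12.png')
for r in comps('wrist',im,(H>8)&(H<20)&(S>80)&(V>130),.05,m): print(r,wg(r[0]/1000))
to(.44,-.16,.205,1.5136)
t=ctrl.camera('top')[:,:,::-1].copy(); H,S,V=hsv(t)
for r in comps('top',t,(H>20)&(H<35)&(S>170)&(V>100),.013,roi=(150,100,450,300)): print('y',r)
for r in comps('top',t,(H>50)&(H<75)&(S>130)&(V>50),.025,roi=(150,100,450,300)): print('g',r)
```

```text
green []
yellow []
(array([506.6, 165.8]), array([39.1, 98.6]), np.float32(86.63)) [-0.04   -0.0786]
(array([586.3, 161.6]), array([39.2, 97.7]), np.float32(86.68)) [ 0.0398 -0.0783]
t 36.45 at [0.5081 0.1663 0.1657] [ 3.1364e+00 -2.2000e-03  1.5133e+00] tool shift [-0.3296 -0.049  -0.0403] turn z -0.0003 q [0.25 0.3  1.62 0.   1.22 0.3 ] w 0.0601 F [ 0.7 -0.1 -0.5]
y (array([ 513.8, -233.7]), array([ 38. , 194.2]), np.float32(173.99))
g (array([ 555.4, -189.6]), array([ 44.9, 138. ]), np.float32(176.68))
```

Both blanks lie correctly. The scraper has been knocked to (0.555,−0.190), still on the mat, beside the stick. Next the stick.

Request:
{"api": "jog_arm", "payload": {
  "motion": [
    [-0.0395, -0.005, -0.02, 0.004, 0, 0, 0.27],
    [-0.0395, -0.005, -0.02, 0, 0, 0, 0.27],
    [-0.0395, -0.005, 0, 0, 0, 0, 0.27],
    [-0.0395, -0.005, 0, 0, 0, 0, 0.27],
    [-0.0395, -0.005, 0, 0, 0, 0, 0.27]
  ]
}}

```text
time_s: 37.0
ee_pos: [0.4697, -0.0311, 0.2015]
eef_rot: [-3.135, -0.001, 1.513]
force: [1.0, -0.2, 0.4]
grip_width: 0.0598
grip_force: 0.0
```

Request:
{"api": "jog_arm", "payload": {
  "motion": [
    [-0.0395, -0.005, 0, 0, 0, 0, 0.27],
    [-0.0395, -0.005, 0, 0, 0, 0, 0.27],
    [-0.0395, -0.005, 0, 0, 0, 0, 0.27],
    [-0.0395, -0.005, 0, 0, 0, 0, 0.27],
    [-0.0395, -0.005, 0, 0, 0, 0, 0.27]
  ]
}}

```text
time_s: 37.5
ee_pos: [0.4334, -0.2268, 0.2013]
eef_rot: [-3.135, -0.002, 1.513]
force: [0.5, 0.7, 0.2]
grip_width: 0.0597
grip_force: 0.0
```

Request:
{"api": "jog_arm", "payload": {
  "motion": [
    [0, 0, 0, 0, 0, 0.135, 0.27],
    [0, 0, 0, 0, 0, 0.135, 0.27],
    [0, 0, 0, 0, 0, 0.135, 0.27],
    [0, 0, 0, 0, 0, 0.135, 0.27],
    [0, 0, 0, 0, 0, 0.135, 0.27]
  ]
}}

```text
time_s: 38.0
ee_pos: [0.4339, -0.2253, 0.2012]
eef_rot: [-3.135, 0.003, 0.833]
force: [0.3, 0.2, 0.3]
grip_width: 0.06
grip_force: 0.0
```

Request:
{"api": "jog_arm", "payload": {
  "motion": [
    [0, 0, 0, 0, 0, 0.135, 0.27],
    [0, 0, 0, 0, 0, 0.135, 0.27],
    [0, 0, 0, 0, 0, 0.135, 0.27],
    [0, 0, 0, 0, 0, 0.135, 0.27],
    [0, 0, 0, 0, 0, 0.135, 0.27]
  ]
}}

```text
time_s: 38.5
ee_pos: [0.4339, -0.2252, 0.2012]
eef_rot: [-3.138, 0.006, 0.158]
force: [-0.8, -0.5, 0.7]
grip_width: 0.0595
grip_force: 0.0
```

Request:
{"api": "jog_arm", "payload": {
  "motion": [
    [0, 0, 0, 0, 0, 0.135, 0.1],
    [0, 0, 0, 0, 0, 0.133, 0.1],
    [0, 0, 0, 0, 0, 0, 0.1]
  ]
}}

```text
time_s: 38.8
ee_pos: [0.434, -0.2252, 0.2014]
eef_rot: [-3.14, 0.006, -0.107]
force: [-0.4, 0.1, 0.3]
grip_width: 0.0519
grip_force: 0.0
```

Run:
```python
from h import *
to(.4364,-.2256,.0,-.105)
im,m,H,S,V=look('w13.png')
for r in comps('wrist',im,(H>20)&(H<32)&(S>150)&(V>170),.073,m): print('bright',r)
```

```text
t 38.8 at [ 0.434  -0.2252  0.2014] [-3.1401  0.0064 -0.1069] tool shift [0.0037 0.0004 0.2014] turn z -0.0019 q [-0.55  0.17  1.69 -0.    1.29  1.13] w 0.0519 F [-0.4  0.1  0.3]
green [(array([ 271.9, -577.9]), array([131. , 169.9]), np.float32(92.83)), (array([ 557. , -191.4]), array([ 47.1, 140.2]), np.float32(175.17)), (array([ 148.9, -508.1]), array([17. , 40.3]), np.float32(2.53))]
yellow [(array([ 504.3, -232.8]), array([ 35.9, 211.2]), np.float32(173.88))]
bright (array([ 505.6, -233.2]), array([ 29.4, 176.7]), np.float32(173.87))
```

View pics/w13.png

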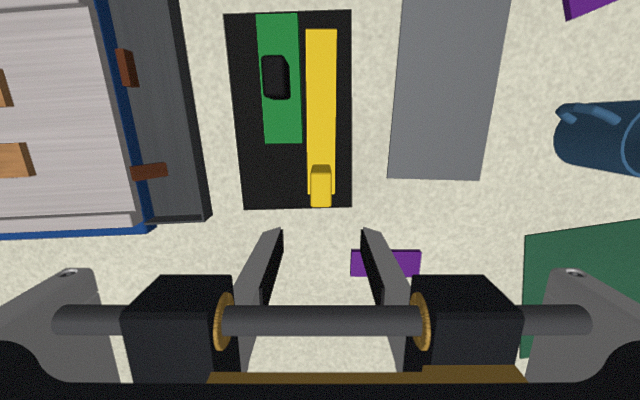

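The view: stick handle top (321,180), scraper upright beside it (276,75), offcuts in the tray at (127,68),(149,171). I check the second offcut's lean numerically.

Run:
```python
from h import *
m=ctrl.camera_model('wrist')
for n,a,b in(('o2',(131,172),(167,170)),('o1',(121,50),(135,85))):
  for za in(.01,.03,.045,.05):
    for zb in(.01,.03,.045):
      A=world('wrist',[a],za,m)[0];B=world('wrist',[b],zb,m)[0]; print(n,za,zb,'len',np.linalg.norm(A-B).round(4),wg(A),wg(B))
```

```text
o2 0.01 0.01 len 0.0481 [-0.0683 -0.2251] [-0.0678 -0.2731]
o2 0.01 0.03 len 0.0625 [-0.0683 -0.2251] [-0.0648 -0.2842]
o2 0.01 0.045 len 0.0762 [-0.0683 -0.2251] [-0.0625 -0.2925]
o2 0.03 0.01 len 0.0399 [-0.0653 -0.2387] [-0.0678 -0.2731]
o2 0.03 0.03 len 0.0455 [-0.0653 -0.2387] [-0.0648 -0.2842]
o2 0.03 0.045 len 0.0559 [-0.0653 -0.2387] [-0.0625 -0.2925]
o2 0.045 0.01 len 0.0428 [-0.063 -0.249] [-0.0678 -0.2731]
o2 0.045 0.03 len 0.0383 [-0.063 -0.249] [-0.0648 -0.2842]
o2 0.045 0.045 len 0.0435 [-0.063 -0.249] [-0.0625 -0.2925]
o2 0.05 0.01 len 0.0454 [-0.0622 -0.2524] [-0.0678 -0.2731]
o2 0.05 0.03 len 0.0377 [-0.0622 -0.2524] [-0.0648 -0.2842]
o2 0.05 0.045 len 0.0404 [-0.0622 -0.2524] [-0.0625 -0.2925]
o1 0.01 0.01 len 0.04 [ 0.0764 -0.2454] [ 0.0373 -0.2537]
o1 0.01 0.03 len 0.0506 [ 0.0764 -0.2454] [ 0.0346 -0.2658]
o1 0.01 0.045 len 0.0633 [ 0.0764 -0.2454] [ 0.0326 -0.2749]
o1 0.03 0.01 len 0.04 [ 0.0716 -0.258 ] [ 0.0373 -0.2537]
o1 0.03 0.03 len 0.0378 [ 0.0716 -0.258 ] [ 0.0346 -0.2658]
o1 0.03 0.045 len 0.0451 [ 0.0716 -0.258 ] [ 0.0326 -0.2749]
o1 0.045 0.01 len 0.0486 [ 0.068  -0.2674] [ 0.0373 -0.2537]
o1 0.045 0.03 len 0.0367 [ 0.068  -0.2674] [ 0.0346 -0.2658]
o1 0.045 0.045 len 0.0362 [ 0.068  -0.2674] [ 0.0326 -0.2749]
o1 0.05 0.01 len 0.0525 [ 0.0668 -0.2705] [ 0.0373 -0.2537]
o1 0.05 0.03 len 0.0382 [ 0.0668 -0.2705] [ 0.0346 -0.2658]
o1 0.05 0.045 len 0.0349 [ 0.0668 -0.2705] [ 0.0326 -0.2749]
```

Request:
{"api": "jog_arm", "payload": {
  "motion": [
    [0.002, 0.0005, 0.04, 0, -0.006, 0, 0.1],
    [0, 0, 0.045, 0, 0, 0, 0.1],
    [0, 0, 0.045, 0, 0, 0, 0.1],
    [0, 0, 0.03, 0, 0, 0, 0.1],
    [0, 0, 0.01, 0, 0, 0, 0.1]
  ]
}}

```text
time_s: 39.35
ee_pos: [0.4332, -0.225, 0.0297]
eef_rot: [-3.139, 0.015, -0.101]
force: [0.4, 0.4, 1.3]
grip_width: 0.0515
grip_force: 0.0
```

Request:
{"api": "jog_arm", "payload": {
  "motion": [
    [0, 0, 0, 0, 0, 0, 0.1],
    [0, 0, 0, 0, 0, 0, 0.1]
  ]
}}

```text
time_s: 39.55
ee_pos: [0.4356, -0.2264, 0.0342]
eef_rot: [3.141, 0.009, -0.103]
force: [0.6, -0.5, 0.2]
grip_width: 0.0518
grip_force: 0.0
```

Run:
```python
from h import *
to(.436,-.2257,.0295,-.105)
```

```text
t 39.55 at [ 0.4356 -0.2264  0.0342] [ 3.1413  0.0086 -0.1034] tool shift [ 0.0004 -0.0007  0.0047] turn z 0.0016 q [-0.55  0.4   1.84 -0.01  0.92  1.13] w 0.0518 F [ 0.6 -0.5  0.2]
```

Request:
{"api": "jog_arm", "payload": {
  "motion": [
    [0, -0.0007, 0.004, 0, 0.008, 0.0016, 0.1],
    [0, 0, 0, 0, 0, 0, 0.1],
    [0, 0, 0, 0, 0, 0, -1],
    [0, 0, 0, 0, 0, 0, -1],
    [0, 0, 0, 0, 0, 0, -1]
  ],
  "squeeze": 60
}}

```text
time_s: 40.05
ee_pos: [0.4351, -0.2254, 0.0292]
eef_rot: [-3.141, 0.002, -0.106]
force: [0.1, 0.7, -0.2]
grip_width: 0.0312
grip_force: 0.0
```

Request:
{"api": "jog_arm", "payload": {
  "motion": [
    [0, 0, 0, 0, 0, 0, -1],
    [0, 0, 0, 0, 0, 0, -1],
    [0, 0, 0, 0, 0, 0, -1]
  ]
}}

```text
time_s: 40.35
ee_pos: [0.435, -0.2253, 0.0291]
eef_rot: [-3.141, 0.002, -0.106]
force: [-0.6, 0.1, 2.1]
grip_width: 0.0235
grip_force: 60.0
```

Run:
```python
from h import *
to(.436,-.2257,.0295,-.105)
```

```text
t 40.35 at [ 0.435  -0.2253  0.0291] [-3.1413e+00  1.9000e-03 -1.0630e-01] tool shift [ 0.001   0.0003 -0.0004] turn z -0.0013 q [-0.55  0.4   1.85 -0.    0.9   1.13] w 0.0235 F [-0.6  0.1  2.1]
```

Request:
{"api": "jog_arm", "payload": {
  "motion": [
    [0, 0, -0.005, 0, 0, 0, -1],
    [0, 0, -0.03, 0, 0, 0, -1],
    [0, 0, -0.045, 0, 0, 0, -1],
    [0, 0, -0.045, 0, 0, 0, -1],
    [0, 0, 0, 0, 0, 0, -1]
  ]
}}

```text
time_s: 40.85
ee_pos: [0.4372, -0.2266, 0.1597]
eef_rot: [3.138, -0.006, -0.106]
force: [-0.6, 0.1, -2.0]
grip_width: 0.0238
grip_force: 60.0
```

Request:
{"api": "jog_arm", "payload": {
  "motion": [
    [0, 0, 0, 0, 0, -0.12, -1],
    [0, 0, 0, 0, 0, -0.135, -1],
    [0, 0, 0, 0, 0, -0.135, -1],
    [0, 0, 0, 0, 0, -0.135, -1],
    [0, 0, 0, 0, 0, -0.135, -1]
  ]
}}

```text
time_s: 41.35
ee_pos: [0.4349, -0.2252, 0.1532]
eef_rot: [-3.139, 0.002, 0.559]
force: [-0.1, -1.0, -0.8]
grip_width: 0.0241
grip_force: 60.0
```

Request:
{"api": "jog_arm", "payload": {
  "motion": [
    [0, 0, 0, 0, 0, -0.135, -1],
    [0, 0, 0, 0, 0, -0.135, -1],
    [0, 0, 0, 0, 0, -0.135, -1],
    [0, 0, 0, 0, 0, -0.135, -1],
    [0, 0, 0, 0, 0, -0.135, -1]
  ]
}}

```text
time_s: 41.85
ee_pos: [0.4349, -0.2252, 0.1532]
eef_rot: [-3.139, -0.0, 1.234]
force: [0.4, 0.5, -1.6]
grip_width: 0.0237
grip_force: 60.0
```

Request:
{"api": "jog_arm", "payload": {
  "motion": [
    [0, 0, 0, 0, 0, -0.135, -1],
    [0, 0, 0, 0, 0, -0.135, -1],
    [0, 0, 0, 0, 0, 0, -1]
  ]
}}

```text
time_s: 42.15
ee_pos: [0.4349, -0.2252, 0.1533]
eef_rot: [-3.139, -0.001, 1.501]
force: [-0.3, -0.9, -0.5]
grip_width: 0.0236
grip_force: 60.0
```

Run:
```python
from h import *
to(*gw(.04,-.318),.14,1.5136)
im,m,H,S,V=look('w14.png')
for z in (.13,.115):
  for r in comps('wrist',im,(H>20)&(H<32)&(S>150)&(V>100),z,m): print(z,r)
```

```text
t 42.15 at [ 0.4349 -0.2252  0.1533] [-3.1387e+00 -8.0000e-04  1.5009e+00] tool shift [0.1567 0.1272 0.0131] turn z -0.0127 q [-0.55  0.22  1.75 -0.    1.18 -0.48] w 0.0236 F [-0.3 -0.9 -0.5]
green [(array([ 555.6, -190.7]), array([ 46.7, 142.1]), np.float32(175.2))]
yellow [(array([ 438.5, -152.7]), array([ 58.5, 234.1]), np.float32(86.22)), (array([ 427. , -325.6]), array([54.5, 92.4]), np.float32(86.27))]
0.13 (array([ 436.9, -183.6]), array([ 37.2, 213.3]), np.float32(86.19))
0.115 (array([ 436.7, -186.2]), array([ 39.9, 229.1]), np.float32(86.19))
```

Request:
{"api": "jog_arm", "payload": {
  "motion": [
    [0.039, 0.032, 0, -0.003, 0, -0.0127, -1],
    [0.039, 0.032, 0, 0, 0, 0, -1],
    [0.039, 0.032, 0, 0, 0, 0, -1],
    [0.039, 0.031, 0, 0, 0, 0, -1],
    [0, 0, 0, 0, 0, 0, -1]
  ]
}}

```text
time_s: 42.7
ee_pos: [0.573, -0.0745, 0.1532]
eef_rot: [3.141, -0.001, 1.511]
force: [-0.4, -0.5, -1.1]
grip_width: 0.0235
grip_force: 60.0
```

Request:
{"api": "jog_arm", "payload": {
  "motion": [
    [0, 0, 0.03, 0, 0, 0, -1],
    [0, 0, 0.03, 0, 0, 0, -1],
    [0, 0, 0.01, 0, 0, 0, -1],
    [0, 0, 0, 0, 0, 0, -1],
    [0, 0, 0, 0, 0, 0, -1]
  ]
}}

```text
time_s: 43.2
ee_pos: [0.5713, -0.079, 0.0853]
eef_rot: [3.139, -0.0, 1.51]
force: [0.1, 0.4, -1.2]
grip_width: 0.0238
grip_force: 60.0
```

Run:
```python
from h import *
to(*gw(.04,-.318),.067,1.5136); print(wg(ctrl.get_obs()['ee_pos']))
im,m,H,S,V=look('w15.png')
for r in comps('wrist',im,(H>8)&(H<20)&(S>80)&(V>130),.05,m): print(r,wg(r[0]/1000))
```

```text
t 43.2 at [ 0.5713 -0.079   0.0853] [ 3.1393e+00 -2.0000e-04  1.5099e+00] tool shift [0.0013 0.0013 0.0183] turn z -0.0037 q [-0.2   0.48  1.57  0.    1.09 -0.14] w 0.0238 F [ 0.1  0.4 -1.2]
[ 0.0386 -0.3193]
green []
yellow [(array([575. ,  -5.7]), array([ 46.1, 184.2]), np.float32(86.65)), (array([ 567.3, -138.8]), array([43. , 78.8]), np.float32(86.66))]
(array([ 788.2, -114.1]), array([51.4, 77.9]), np.float32(159.05)) [ 0.2572 -0.342 ]
```

Request:
{"api": "jog_arm", "payload": {
  "motion": [
    [0, 0.001, 0.01, 0.002, 0, -0.0037, -1],
    [0, 0, 0.008, 0, 0, 0, -1],
    [0, 0, 0, 0, 0, 0, -1],
    [0, 0, 0, 0, 0, 0, -1]
  ]
}}

```text
time_s: 43.65
ee_pos: [0.5717, -0.0786, 0.0657]
eef_rot: [-3.14, -0.0, 1.515]
force: [-0.3, -0.5, -1.2]
grip_width: 0.0234
grip_force: 60.0
```

Run:
```python
from h import *
to(*gw(.04,-.131),.067,1.5136); print(wg(ctrl.get_obs()['ee_pos']))
im,m,H,S,V=look('w16.png')
print(m['intrinsics'])
for z in(.05,): 
  for r in comps('wrist',im,(H>20)&(H<32)&(S>150)&(V>100),z,m): print(z,r,wg(r[0]/1000))
```

```text
t 43.65 at [ 0.5717 -0.0786  0.0657] [-3.1401e+00 -5.0000e-04  1.5149e+00] tool shift [ 0.1879  0.0012 -0.0012] turn z 0.0013 q [-0.2   0.51  1.58  0.    1.06 -0.14] w 0.0234 F [-0.3 -0.5 -1.2]
[ 0.039  -0.3189]
green [(array([ 586.7, -205.2]), array([17. , 23.8]), np.float32(90.61))]
yellow [(array([573. , -42.1]), array([ 42.6, 244.2]), np.float32(86.8))]
[[287.2691029    0.         321.40002895]
 [  0.         287.2691029  199.65325467]
 [  0.           0.           1.        ]]
0.05 (array([573.4, -35.7]), array([ 35.8, 205.3]), np.float32(86.8)) [ 0.0382 -0.276 ]
```

Request:
{"api": "jog_arm", "payload": {
  "motion": [
    [0, 0.001, -0.001, 0, 0, 0.001, -1],
    [0.01, 0, 0, 0, 0, 0, -1],
    [0.012, 0, 0, 0, 0, 0, -1],
    [0.012, 0, 0, 0, 0, 0, -1],
    [0.012, 0, 0, 0, 0, 0, -1]
  ]
}}

```text
time_s: 44.2
ee_pos: [0.5755, -0.0313, 0.0671]
eef_rot: [-3.141, -0.0, 1.515]
force: [0.0, -0.2, 0.5]
grip_width: 0.0235
grip_force: 60.0
```

Request:
{"api": "jog_arm", "payload": {
  "motion": [
    [0.012, 0, 0, 0, 0, 0, -1],
    [0.012, 0, 0, 0, 0, 0, -1],
    [0.012, 0, 0, 0, 0, 0, -1],
    [0.012, 0, 0, 0, 0, 0, -1],
    [0.012, 0, 0, 0, 0, 0, -1]
  ]
}}

```text
time_s: 44.7
ee_pos: [0.5789, 0.0282, 0.0671]
eef_rot: [-3.141, -0.0, 1.514]
force: [0.5, 0.3, -0.4]
grip_width: 0.0236
grip_force: 60.0
```

Run:
```python
from h import *
to(*gw(.04,-.131),.067,1.5136); print(wg(ctrl.get_obs()['ee_pos']))
im,m,H,S,V=look('w17.png')
for r in comps('wrist',im,(H>8)&(H<20)&(S>80)&(V>60),.05,m): print(r,wg(r[0]/1000))
for r in comps('wrist',im,(H>20)&(H<32)&(S>150)&(V>100),.05,m): print(r,wg(r[0]/1000))
```

```text
t 44.7 at [0.5789 0.0282 0.0671] [-3.1406e+00 -4.0000e-04  1.5141e+00] tool shift [ 0.0809 -0.0001  0.0001] turn z 0.0005 q [-0.01  0.51  1.57  0.    1.06  0.04] w 0.0236 F [ 0.5  0.3 -0.4]
[ 0.0401 -0.2119]
green []
yellow [(array([582.3, 101.8]), array([ 42.3, 170.9]), np.float32(86.86)), (array([575.1, -25.1]), array([39.5, 66.5]), np.float32(86.81))]
(array([506.7, 147.2]), array([41.9, 63.2]), np.float32(86.83)) [-0.0388 -0.0972]
(array([580.6,  70.8]), array([ 35.6, 206.7]), np.float32(86.86)) [ 0.0393 -0.1692]
```

Request:
{"api": "jog_arm", "payload": {
  "motion": [
    [0.012, 0, 0, 0, 0, 0, -1],
    [0.012, 0, 0, 0, 0, 0, -1],
    [0.012, 0, 0, 0, 0, 0, -1],
    [0.012, 0, 0, 0, 0, 0, -1],
    [0.01, 0, 0, 0, 0, 0, -1]
  ]
}}

```text
time_s: 45.25
ee_pos: [0.5822, 0.0862, 0.0671]
eef_rot: [-3.141, -0.0, 1.514]
force: [-0.7, -0.6, -1.0]
grip_width: 0.0235
grip_force: 60.0
```

Request:
{"api": "jog_arm", "payload": {
  "motion": [
    [0.006, 0, 0, 0, 0, 0, -1],
    [0.005, 0, 0, 0, 0, 0, -1],
    [0.003, 0, 0, 0, 0, 0, -1]
  ]
}}

```text
time_s: 45.55
ee_pos: [0.583, 0.0994, 0.0671]
eef_rot: [-3.141, -0.0, 1.514]
force: [-0.0, -0.0, -0.2]
grip_width: 0.0237
grip_force: 60.0
```

Request:
{"api": "jog_arm", "payload": {
  "motion": [
    [0.003, 0, 0, 0, 0, 0, -1],
    [0.002, 0, 0, 0, 0, 0, -1]
  ]
}}

```text
time_s: 45.75
ee_pos: [0.5833, 0.1041, 0.0671]
eef_rot: [-3.141, -0.0, 1.514]
force: [0.0, -0.3, -0.9]
grip_width: 0.0237
grip_force: 60.0
```

Request:
{"api": "jog_arm", "payload": {
  "motion": [
    [0.002, 0, 0, 0, 0, 0, -1],
    [0.002, 0, 0, 0, 0, 0, -1]
  ]
}}

```text
time_s: 45.95
ee_pos: [0.5835, 0.108, 0.0671]
eef_rot: [-3.141, -0.0, 1.514]
force: [0.1, 0.6, -1.4]
grip_width: 0.0239
grip_force: 60.0
```

Run:
```python
from h import *
to(*gw(.04,-.131),.067,1.5136); print(wg(ctrl.get_obs()['ee_pos']),ctrl.get_obs()['moment'])
```

```text
t 45.95 at [0.5835 0.108  0.0671] [-3.1406e+00 -4.0000e-04  1.5138e+00] tool shift [ 0.0009 -0.0001  0.0001] turn z 0.0002 q [0.12 0.54 1.52 0.   1.08 0.18] w 0.0239 F [ 0.1  0.6 -1.4]
[ 0.0401 -0.1319] [-0.18074772 -0.03477699 -0.00846496]
```

Request:
{"api": "jog_arm", "payload": {
  "motion": [
    [0.001, 0, 0, 0, 0, 0, -1],
    [0.001, 0, 0, 0, 0, 0, -1]
  ]
}}

```text
time_s: 46.15
ee_pos: [0.5836, 0.11, 0.0671]
eef_rot: [-3.141, -0.0, 1.514]
force: [-0.6, -7.6, 1.8]
grip_width: 0.024
grip_force: 60.0
```

Request:
{"api": "jog_arm", "payload": {
  "motion": [
    [0.001, 0, 0, 0, 0, 0, -1],
    [0.001, 0, 0, 0, 0, 0, -1]
  ]
}}

```text
time_s: 46.35
ee_pos: [0.5839, 0.1101, 0.0676]
eef_rot: [-3.141, 0.003, 1.514]
force: [-2.2, -20.9, 6.3]
grip_width: 0.0235
grip_force: 60.0
```

Request:
{"api": "jog_arm", "payload": {
  "motion": [
    [0.001, 0, 0, 0, 0, 0, -1],
    [0.001, 0, 0, 0, 0, 0, -1]
  ]
}}

```text
time_s: 46.55
ee_pos: [0.5842, 0.1103, 0.0679]
eef_rot: [-3.141, 0.005, 1.513]
force: [-4.9, -33.6, 11.1]
grip_width: 0.0239
grip_force: 60.0
```

Run:
```python
from h import *
to(*gw(.04,-.131),.067,1.5136); print(wg(ctrl.get_obs()['ee_pos']),ctrl.get_obs()['moment'])
im,m,H,S,V=look('w18.png')
for r in comps('wrist',im,(H>20)&(H<32)&(S>150)&(V>100),.05,m): print(r,wg(r[0]/1000))
for r in comps('wrist',im,(H>8)&(H<20)&(S>80)&(V>60),.05,m): print(r,wg(r[0]/1000))
```

```text
t 46.55 at [0.5842 0.1103 0.0679] [-3.141   0.0051  1.5133] tool shift [-0.0014 -0.0007  0.0009] turn z -0.0003 q [ 0.13  0.54  1.52 -0.01  1.08  0.19] w 0.0239 F [ -4.9 -33.6  11.1]
[ 0.0407 -0.1296] [-5.4356207   0.78941758  0.27313733]
green []
yellow [(array([586.8, 175.2]), array([ 42.4, 154.8]), np.float32(86.93)), (array([580.2,  55.6]), array([39.6, 66. ]), np.float32(86.75))]
(array([587. , 177.2]), array([ 35.7, 130.3]), np.float32(86.93)) [ 0.0396 -0.0626]
(array([581.7,  77. ]), array([33.7, 56.5]), np.float32(86.95)) [ 0.0401 -0.163 ]
(array([507.8, 165.7]), array([41.9, 98.5]), np.float32(86.68)) [-0.0388 -0.0786]
```

Blank A is home (sharp rise to −33 N at nose y ≈ 0.046). Back out and line up behind blank B.

Request:
{"api": "jog_arm", "payload": {
  "motion": [
    [-0.005, 0, -0.0005, 0, 0.004, 0, -1],
    [-0.02, 0, 0, 0, 0, 0, -1],
    [-0.035, 0, 0, 0, 0, 0, -1],
    [-0.035, 0, 0, 0, 0, 0, -1],
    [-0.035, 0, 0, 0, 0, 0, -1]
  ]
}}

```text
time_s: 47.1
ee_pos: [0.5763, -0.0169, 0.0671]
eef_rot: [-3.141, -0.005, 1.514]
force: [0.1, -0.2, -1.0]
grip_width: 0.0235
grip_force: 60.0
```

Request:
{"api": "jog_arm", "payload": {
  "motion": [
    [-0.035, 0, 0, 0, 0, 0, -1],
    [-0.025, 0, 0, 0, 0, 0, -1],
    [0, 0, 0, 0, 0, 0, -1],
    [0, 0, 0, 0, 0, 0, -1]
  ]
}}

```text
time_s: 47.5
ee_pos: [0.573, -0.0757, 0.0668]
eef_rot: [-3.141, -0.005, 1.513]
force: [-0.1, 0.2, -1.3]
grip_width: 0.0237
grip_force: 60.0
```

Run:
```python
from h import *
to(*gw(-.038,-.319),.067,1.5136); print(wg(ctrl.get_obs()['ee_pos']),ctrl.get_obs()['moment'])
im,m,H,S,V=look('w19.png')
for r in comps('wrist',im,(H>20)&(H<32)&(S>150)&(V>100),.05,m): print(r,wg(r[0]/1000))
```

```text
t 47.5 at [ 0.573  -0.0757  0.0668] [-3.1406 -0.0047  1.5131] tool shift [-0.0031 -0.0781 -0.0002] turn z -0.0005 q [-0.2   0.51  1.57  0.01  1.06 -0.14] w 0.0237 F [-0.1  0.2 -1.3]
[ 0.0401 -0.3159] [-0.09203003 -0.06066569 -0.01638411]
green [(array([ 587.2, -203.9]), array([18.6, 25.5]), np.float32(88.57))]
yellow [(array([574.4, -39. ]), array([ 42.8, 245.3]), np.float32(86.69))]
(array([574.8, -32.8]), array([ 36. , 206.5]), np.float32(86.69)) [ 0.0395 -0.273 ]
```

Request:
{"api": "jog_arm", "payload": {
  "motion": [
    [-0.003, -0.02, 0, 0, -0.004, 0, -1],
    [0, -0.02, 0, 0, 0, 0, -1],
    [0, -0.02, 0, 0, 0, 0, -1],
    [0, -0.018, 0, 0, 0, 0, -1],
    [0, 0, 0, 0, 0, 0, -1]
  ]
}}

```text
time_s: 48.05
ee_pos: [0.4938, -0.0731, 0.067]
eef_rot: [-3.14, -0.001, 1.515]
force: [0.2, -0.0, -0.4]
grip_width: 0.0236
grip_force: 60.0
```

Request:
{"api": "jog_arm", "payload": {
  "motion": [
    [0.01, 0, 0, 0, 0, 0, -1],
    [0.012, 0, 0, 0, 0, 0, -1],
    [0.012, 0, 0, 0, 0, 0, -1],
    [0.012, 0, 0, 0, 0, 0, -1],
    [0.012, 0, 0, 0, 0, 0, -1]
  ]
}}

```text
time_s: 48.55
ee_pos: [0.4985, -0.015, 0.0668]
eef_rot: [-3.141, -0.0, 1.515]
force: [-0.2, -0.9, -1.4]
grip_width: 0.0238
grip_force: 60.0
```

Run:
```python
from h import *
to(*gw(-.038,-.13),.067,1.5136); print(wg(ctrl.get_obs()['ee_pos']),ctrl.get_obs()['moment'])
im,m,H,S,V=look('w20.png')
for r in comps('wrist',im,(H>20)&(H<32)&(S>150)&(V>100),.05,m): print(r,wg(r[0]/1000))
for r in comps('wrist',im,(H>8)&(H<20)&(S>80)&(V>60),.05,m): print('b',r,wg(r[0]/1000))
```

```text
t 48.55 at [ 0.4985 -0.015   0.0668] [-3.1405e+00 -4.0000e-04  1.5146e+00] tool shift [ 1.296e-01 -1.000e-04 -1.000e-04] turn z 0.001 q [-0.1   0.35  1.8   0.    0.99 -0.05] w 0.0238 F [-0.2 -0.9 -1.4]
[-0.0378 -0.2596] [-0.12706783 -0.0496043   0.00066047]
green [(array([ 506.8, -166.7]), array([ 9.6, 33.7]), np.float32(176.8))]
yellow [(array([501.7,  58.6]), array([ 42.6, 170.7]), np.float32(86.96)), (array([494.8, -68.1]), array([39.7, 66.4]), np.float32(86.9))]
(array([500.1,  27.7]), array([ 35.9, 206.5]), np.float32(86.96)) [-0.0386 -0.2169]
b (array([588.1,  -3.1]), array([ 7.5, 22. ]), np.float32(176.83)) [ 0.0511 -0.2426]
```

Request:
{"api": "jog_arm", "payload": {
  "motion": [
    [0.012, 0, 0, 0, 0, 0, -1],
    [0.012, 0, 0, 0, 0, 0, -1],
    [0.012, 0, 0, 0, 0, 0, -1],
    [0.012, 0, 0, 0, 0, 0, -1],
    [0.012, 0, 0, 0, 0, 0, -1]
  ]
}}

```text
time_s: 49.1
ee_pos: [0.5017, 0.0446, 0.0669]
eef_rot: [-3.141, -0.0, 1.514]
force: [-0.3, -0.2, -1.1]
grip_width: 0.0236
grip_force: 60.0
```

Request:
{"api": "jog_arm", "payload": {
  "motion": [
    [0.012, 0, 0, 0, 0, 0, -1],
    [0.012, 0, 0, 0, 0, 0, -1],
    [0.012, 0, 0, 0, 0, 0, -1],
    [0.012, 0, 0, 0, 0, 0, -1],
    [0.01, 0, 0, 0, 0, 0, -1]
  ]
}}

```text
time_s: 49.6
ee_pos: [0.505, 0.1025, 0.0669]
eef_rot: [-3.141, -0.0, 1.514]
force: [-0.7, -0.1, -0.6]
grip_width: 0.0237
grip_force: 60.0
```

Request:
{"api": "jog_arm", "payload": {
  "motion": [
    [0.004, 0, 0, 0, 0, 0, -1],
    [0.003, 0, 0, 0, 0, 0, -1]
  ]
}}

```text
time_s: 49.8
ee_pos: [0.5054, 0.1088, 0.0669]
eef_rot: [-3.141, -0.0, 1.514]
force: [-0.6, 1.0, -0.1]
grip_width: 0.0236
grip_force: 60.0
```

Request:
{"api": "jog_arm", "payload": {
  "motion": [
    [0.002, 0, 0, 0, 0, 0, -1],
    [0.001, 0, 0, 0, 0, 0, -1]
  ]
}}

```text
time_s: 50.0
ee_pos: [0.5055, 0.1114, 0.0669]
eef_rot: [-3.141, -0.0, 1.514]
force: [-0.3, -1.0, -1.0]
grip_width: 0.024
grip_force: 60.0
```

Run:
```python
from h import *
to(*gw(-.038,-.13),.067,1.5136)
```

```text
t 50.0 at [0.5055 0.1114 0.0669] [-3.1406e+00 -4.0000e-04  1.5138e+00] tool shift [ 0.003  -0.0001 -0.0001] turn z 0.0002 q [0.15 0.39 1.75 0.   1.   0.2 ] w 0.024 F [-0.3 -1.  -1. ]
```

Request:
{"api": "jog_arm", "payload": {
  "motion": [
    [0.0015, 0, 0, 0, 0, 0, -1],
    [0.001, 0, 0, 0, 0, 0, -1]
  ]
}}

```text
time_s: 50.2
ee_pos: [0.5057, 0.1139, 0.067]
eef_rot: [-3.141, -0.0, 1.514]
force: [-0.1, -1.6, -0.6]
grip_width: 0.0236
grip_force: 60.0
```

Request:
{"api": "jog_arm", "payload": {
  "motion": [
    [0.001, 0, 0, 0, 0, 0, -1],
    [0.001, 0, 0, 0, 0, 0, -1]
  ]
}}

```text
time_s: 50.4
ee_pos: [0.506, 0.1145, 0.0672]
eef_rot: [-3.141, 0.002, 1.514]
force: [-1.0, -21.0, 6.7]
grip_width: 0.0238
grip_force: 60.0
```

Request:
{"api": "jog_arm", "payload": {
  "motion": [
    [0.001, 0, 0, 0, 0, 0, -1],
    [0.0005, 0, 0, 0, 0, 0, -1]
  ]
}}

```text
time_s: 50.6
ee_pos: [0.5062, 0.1146, 0.0675]
eef_rot: [-3.141, 0.004, 1.514]
force: [-2.6, -30.6, 11.1]
grip_width: 0.0238
grip_force: 60.0
```

Run:
```python
from h import *
to(*gw(-.038,-.13),.067,1.5136); print(wg(ctrl.get_obs()['ee_pos']))
```

```text
t 50.6 at [0.5062 0.1146 0.0675] [-3.141   0.0042  1.5138] tool shift [-0.0002 -0.0005  0.0005] turn z 0.0002 q [ 0.15  0.39  1.74 -0.    1.01  0.21] w 0.0238 F [ -2.6 -30.6  11.1]
[-0.0375 -0.1298]
```

Blank B is home at the same nose position. Withdraw the stick and return it to the mat.

Request:
{"api": "jog_arm", "payload": {
  "motion": [
    [-0.005, 0, -0.0005, 0, -0.004, 0, -1],
    [-0.02, 0, 0, 0, 0, 0, -1],
    [-0.035, 0, 0, 0, 0, 0, -1],
    [-0.035, 0, 0, 0, 0, 0, -1],
    [-0.035, 0, 0, 0, 0, 0, -1]
  ]
}}

```text
time_s: 51.1
ee_pos: [0.4983, -0.0135, 0.0679]
eef_rot: [-3.141, 0.003, 1.514]
force: [0.6, 0.9, -1.1]
grip_width: 0.0235
grip_force: 60.0
```

Request:
{"api": "jog_arm", "payload": {
  "motion": [
    [-0.035, 0, 0, 0, 0, 0, -1],
    [-0.03, 0, 0, 0, 0, 0, -1],
    [0, 0, -0.04, 0, 0, 0, -1],
    [0, 0, -0.04, 0, 0, 0, -1],
    [0, 0, 0, 0, 0, 0, -1]
  ]
}}

```text
time_s: 51.6
ee_pos: [0.497, -0.0776, 0.1529]
eef_rot: [3.135, 0.005, 1.513]
force: [0.1, 0.9, -1.0]
grip_width: 0.0236
grip_force: 60.0
```

Run:
```python
from h import *
to(.437,-.24,.155,1.5136)
im,m,H,S,V=look('w21.png')
for r in comps('wrist',im,(H>8)&(H<20)&(S>80)&(V>60),.05,m): print('b',r,wg(r[0]/1000))
```

```text
t 51.6 at [ 0.497  -0.0776  0.1529] [3.1347 0.0047 1.5135] tool shift [-0.1656 -0.0506 -0.0016] turn z -0.0001 q [-0.23  0.24  1.72 -0.    1.17 -0.17] w 0.0236 F [ 0.1  0.9 -1. ]
green [(array([ 589. , -177.9]), array([15.5, 77.1]), np.float32(175.16))]
yellow [(array([501.3,  -6.2]), array([ 58.3, 233.6]), np.float32(86.94)), (array([ 491.5, -179.7]), array([54.4, 91.5]), np.float32(86.79))]
b (array([ 787.3, -113.4]), array([59.5, 75.8]), np.float32(153.06)) [ 0.2562 -0.3413]
```

Request:
{"api": "jog_arm", "payload": {
  "motion": [
    [-0.041, -0.0127, 0, 0.004, 0.004, 0, -1],
    [-0.041, -0.0127, 0, 0, 0, 0, -1],
    [-0.041, -0.0127, 0, 0, 0, 0, -1],
    [-0.041, -0.0127, 0, 0, 0, 0, -1],
    [0, 0, 0, 0, 0, 0, -1]
  ]
}}

```text
time_s: 52.15
ee_pos: [0.433, -0.2409, 0.147]
eef_rot: [-3.135, -0.001, 1.51]
force: [-0.1, 0.5, -1.1]
grip_width: 0.0234
grip_force: 60.0
```

Request:
{"api": "jog_arm", "payload": {
  "motion": [
    [0, 0, 0, 0, 0, 0.12, -1],
    [0, 0, 0, 0, 0, 0.14, -1],
    [0, 0, 0, 0, 0, 0.14, -1],
    [0, 0, 0, 0, 0, 0.14, -1],
    [0, 0, 0, 0, 0, 0.14, -1]
  ]
}}

```text
time_s: 52.65
ee_pos: [0.4347, -0.237, 0.1471]
eef_rot: [-3.136, 0.003, 0.829]
force: [0.3, -0.2, -0.8]
grip_width: 0.0236
grip_force: 60.0
```

Request:
{"api": "jog_arm", "payload": {
  "motion": [
    [0, 0, 0, 0, 0, 0.14, -1],
    [0, 0, 0, 0, 0, 0.14, -1],
    [0, 0, 0, 0, 0, 0.14, -1],
    [0, 0, 0, 0, 0, 0.14, -1],
    [0, 0, 0, 0, 0, 0.14, -1]
  ]
}}

```text
time_s: 53.15
ee_pos: [0.4347, -0.2369, 0.1471]
eef_rot: [-3.139, 0.006, 0.129]
force: [-0.6, -1.0, 0.1]
grip_width: 0.0236
grip_force: 60.0
```

Request:
{"api": "jog_arm", "payload": {
  "motion": [
    [0, 0, 0, 0, 0, 0.14, -1],
    [0, 0, 0, 0, 0, 0.08, -1],
    [0, 0, 0, 0, 0, 0, -1]
  ]
}}

```text
time_s: 53.45
ee_pos: [0.4347, -0.237, 0.1473]
eef_rot: [-3.14, 0.007, -0.087]
force: [0.3, -0.4, -1.0]
grip_width: 0.0235
grip_force: 60.0
```

Run:
```python
from h import *
to(.437,-.24,.03,-.09)
im,m,H,S,V=look('w22.png')
```

```text
t 53.45 at [ 0.4347 -0.237   0.1473] [-3.1404  0.0065 -0.0866] tool shift [0.0033 0.0029 0.1173] turn z 0.0034 q [-0.57  0.24  1.74 -0.    1.17  1.09] w 0.0235 F [ 0.3 -0.4 -1. ]
green [(array([ 554.6, -191.5]), array([ 47.7, 134.2]), np.float32(175.04)), (array([ 300. , -551.8]), array([ 76.4, 124.3]), np.float32(92.75))]
yellow [(array([ 506.4, -244. ]), array([ 57. , 229.2]), np.float32(175.11)), (array([ 336.9, -229.7]), array([53.7, 91.1]), np.float32(175.11))]
```

Request:
{"api": "jog_arm", "payload": {
  "motion": [
    [0.003, 0.003, 0.04, 0, 0.0065, 0.0034, -1],
    [0, 0, 0.04, 0, 0, 0, -1],
    [0, 0, 0.02, 0, 0, 0, -1],
    [0, 0, 0.01, 0, 0, 0, -1],
    [0, 0, 0, 0, 0, 0, -1]
  ]
}}

```text
time_s: 54.0
ee_pos: [0.4371, -0.2406, 0.0374]
eef_rot: [-3.14, 0.0, -0.088]
force: [0.3, 0.5, -1.0]
grip_width: 0.0238
grip_force: 60.0
```

Request:
{"api": "jog_arm", "payload": {
  "motion": [
    [0, 0, 0, 0, 0, 0, -1],
    [0, 0, 0, 0, 0, 0, -1]
  ]
}}

```text
time_s: 54.2
ee_pos: [0.4382, -0.2414, 0.0396]
eef_rot: [3.141, -0.003, -0.089]
force: [0.2, 0.1, -0.3]
grip_width: 0.0239
grip_force: 60.0
```

Run:
```python
from h import *
to(.437,-.24,.0295,-.09)
```

```text
t 54.2 at [ 0.4382 -0.2414  0.0396] [ 3.1409 -0.0033 -0.0888] tool shift [-0.0013 -0.0013  0.0101] turn z 0.0012 q [-0.58  0.4   1.82  0.    0.92  1.08] w 0.0239 F [ 0.2  0.1 -0.3]
```

Request:
{"api": "jog_arm", "payload": {
  "motion": [
    [0, 0, 0.006, 0, -0.003, 0, -1],
    [0, 0, 0.003, 0, 0, 0, -1],
    [0, 0, 0.001, 0, 0, 0, -1],
    [0, 0, 0, 0, 0, 0, -1]
  ]
}}

```text
time_s: 54.6
ee_pos: [0.4377, -0.2411, 0.0289]
eef_rot: [-3.141, 0.001, -0.089]
force: [-2.1, 1.8, 8.5]
grip_width: 0.0239
grip_force: 60.0
```

Request:
{"api": "jog_arm", "payload": {
  "motion": [
    [0, 0, 0, 0, 0, 0, -0.2],
    [0, 0, 0, 0, 0, 0, 0],
    [0, 0, 0, 0, 0, 0, 0.1],
    [0, 0, 0, 0, 0, 0, 0.1],
    [0, 0, 0, 0, 0, 0, 0.1]
  ]
}}

```text
time_s: 55.1
ee_pos: [0.4375, -0.241, 0.0283]
eef_rot: [-3.141, 0.002, -0.089]
force: [0.8, -0.4, 0.6]
grip_width: 0.0517
grip_force: 0.0
```

Request:
{"api": "jog_arm", "payload": {
  "motion": [
    [0, 0, -0.03, 0, 0, 0, 0.1],
    [0, 0, -0.045, 0, 0, 0, 0.1],
    [0, 0, -0.045, 0, 0, 0, 0.1],
    [0, 0, -0.045, 0, 0, 0, 0.1],
    [0, 0, 0, 0, 0, 0, 0.1]
  ]
}}

```text
time_s: 55.6
ee_pos: [0.4396, -0.2422, 0.1992]
eef_rot: [3.137, -0.007, -0.089]
force: [0.6, -0.2, -0.4]
grip_width: 0.0518
grip_force: 0.0
```

Run:
```python
from h import *
im,m,H,S,V=look('w23.png')
to(*gw(0,.08),.3,1.5136)
t=ctrl.camera('top')[:,:,::-1].copy(); cv2.imwrite('pics/t3.png',t); H,S,V=hsv(t)
for r in comps('top',t,(H>20)&(H<35)&(S>170)&(V>100),.013,roi=(150,100,450,300)): print('y',r)
for r in comps('top',t,(H>50)&(H<75)&(S>130)&(V>50),.025,roi=(150,100,450,300)): print('g',r)
for r in comps('top',t,(V<50),.201,roi=(140,140,200,240)): print('clamp bar',r,wg(r[0]/1000))
s=ctrl.camera('scene')[:,:,::-1].copy(); cv2.imwrite('pics/s3.png',s); H,S,V=hsv(s)
for r in comps('scene',s,(V<45),.19,roi=(370,110,430,150),amin=80): print('clamp bar sc',r,wg(r[0]/1000))
```

```text
green [(array([ 280.6, -588.2]), array([115. , 189.3]), np.float32(92.83)), (array([ 557.3, -191.7]), array([ 47.8, 139.3]), np.float32(175.02)), (array([ 157.3, -525.5]), array([18.6, 53.4]), np.float32(175.03))]
yellow [(array([ 506.9, -248.5]), array([ 35.9, 212.3]), np.float32(174.9))]
t 55.65 at [ 0.4387 -0.2417  0.1959] [ 3.1394e+00 -3.1000e-03 -8.9400e-02] tool shift [ 0.0665 -0.5715 -0.1052] turn z -1.603 q [-0.58  0.2   1.67 -0.    1.27  1.08] w 0.0518 F [ 0.   1.3 -1.8]
y (array([ 573.3, -254.1]), array([36.5, 80.7]), np.float32(178.28))
g (array([ 556.5, -190. ]), array([ 44.6, 138.2]), np.float32(174.08))
clamp bar (array([534.8, 323.2]), array([ 28.6, 189.5]), np.float32(176.89)) [-0.0208  0.0801]
clamp bar sc (array([561.2, 320.7]), array([ 29.9, 158.5]), np.float32(177.01)) [0.0057 0.0792]
```

Stick is back flat on the mat. Next: close the fingers and go above the clamp handle.

Request:
{"api": "jog_arm", "payload": {
  "motion": [
    [0, 0, -0.04, 0.003, -0.003, -0.032, -1],
    [0, 0, -0.04, 0, 0, 0, -1],
    [0.004, -0.03, -0.02, 0, 0, 0, -1],
    [0.006, -0.038, 0, 0, 0, 0, -1],
    [0.006, -0.038, 0, 0, 0, 0, -1]
  ]
}}

```text
time_s: 56.25
ee_pos: [0.4601, -0.1353, 0.2924]
eef_rot: [-3.138, 0.006, -0.058]
force: [0.4, 0.2, 0.2]
grip_width: 0.0148
grip_force: 0.0
```

Request:
{"api": "jog_arm", "payload": {
  "motion": [
    [0.006, -0.038, 0, 0, 0, 0, -1],
    [0.006, -0.038, 0, 0, 0, 0, -1],
    [0.006, -0.038, 0, 0, 0, 0, -1],
    [0.006, -0.038, 0, 0, 0, 0, -1],
    [0.006, -0.038, 0, 0, 0, 0, -1]
  ]
}}

```text
time_s: 56.75
ee_pos: [0.5008, 0.0532, 0.2924]
eef_rot: [-3.139, 0.007, -0.057]
force: [-0.1, -0.1, -0.4]
grip_width: 0.0006
grip_force: 0.0
```

Request:
{"api": "jog_arm", "payload": {
  "motion": [
    [0.006, -0.038, 0, 0, 0, 0, -1],
    [0.006, -0.038, 0, 0, 0, 0, -1],
    [0.006, -0.038, 0, 0, 0, 0, -1],
    [0.006, -0.038, 0, 0, 0, 0, -1],
    [0, 0, 0, 0, 0, 0, -1]
  ]
}}

```text
time_s: 57.25
ee_pos: [0.5334, 0.2053, 0.2917]
eef_rot: [-3.139, 0.008, -0.054]
force: [-0.2, -1.0, -0.7]
grip_width: 0.0002
grip_force: 0.0
```

Run:
```python
from h import *
to(*gw(0,.08),.215,-.0572)
im,m,H,S,V=look('w24.png')
```

```text
t 57.25 at [0.5334 0.2053 0.2917] [-3.1392  0.0084 -0.0539] tool shift [ 0.0165 -0.1174  0.0769] turn z 0.0033 q [0.3  0.3  1.32 0.01 1.53 1.93] w 0.0002 F [-0.2 -1.  -0.7]
green [(array([ 558.3, -183. ]), array([ 61.9, 140.6]), np.float32(174.9))]
yellow [(array([ 517.2, -248.2]), array([ 36.3, 193.5]), np.float32(174.79)), (array([764.2, 604. ]), array([53.8, 54. ]), np.float32(71.21)), (array([ 414.9, -306.4]), array([27.8, 42.6]), np.float32(175.02))]
```

Run:
```python
from h import *
im=cv2.imread('pics/w24.png'); m=ctrl.camera_model('wrist'); H,S,V=hsv(im)
for r in comps('wrist',im,(H>5)&(H<22)&(S>60)&(V>60),.05,m,amin=60,nmax=6): print('b',r,wg(r[0]/1000))
s=cv2.imread('pics/s3.png');H,S,V=hsv(s)
for r in comps('scene',s,(H>5)&(H<22)&(S>45)&(V>60),.05,amin=20,roi=(340,130,430,210),nmax=6): print('s',r,wg(r[0]/1000))
```

```text
b (array([161.7, 341.8]), array([ 42.9, 595.8]), np.float32(87.02)) [-0.3944  0.0774]
b (array([261.3, 208.5]), array([  5.4, 102.4]), np.float32(177.28)) [-0.2873 -0.05  ]
b (array([258.4, 227. ]), array([ 7.1, 94.4]), np.float32(176.71)) [-0.2913 -0.0317]
b (array([594.9,  -2.1]), array([ 6.8, 35.7]), np.float32(176.48)) [ 0.0578 -0.2412]
b (array([ 4.774e+02, -3.000e-01]), array([18.4, 19.7]), np.float32(4.59)) [-0.0596 -0.2461]
```

Request:
{"api": "jog_arm", "payload": {
  "motion": [
    [0.004, -0.03, 0, 0, 0.008, 0.003, -1],
    [0.004, -0.03, 0, 0, 0, 0, -1],
    [0.004, -0.03, 0, 0, 0, 0, -1],
    [0.004, -0.027, 0, 0, 0, 0, -1],
    [0, 0, 0, 0, 0, 0, -1]
  ]
}}

```text
time_s: 57.8
ee_pos: [0.5566, 0.319, 0.2929]
eef_rot: [-3.14, -0.001, -0.059]
force: [-0.3, -0.0, 0.1]
grip_width: 0.0007
grip_force: 0.0
```

Request:
{"api": "jog_arm", "payload": {
  "motion": [
    [0, 0, 0.03, 0, 0, 0, -1],
    [0, 0, 0.03, 0, 0, 0, -1],
    [0, 0, 0, 0, 0, 0, -1],
    [0, 0, 0, 0, 0, 0, -1]
  ]
}}

```text
time_s: 58.2
ee_pos: [0.557, 0.3169, 0.2355]
eef_rot: [-3.139, -0.003, -0.061]
force: [-0.3, 0.4, 1.2]
grip_width: 0.0002
grip_force: 0.0
```

Run:
```python
from h import *
to(*gw(0,.08),.181,-.0572)
```

```text
t 58.2 at [0.557  0.3169 0.2355] [-3.1387e+00 -3.1000e-03 -6.1400e-02] tool shift [-0.0019 -0.0047  0.0545] turn z -0.0042 q [0.46 0.49 1.19 0.   1.46 2.09] w 0.0002 F [-0.3  0.4  1.2]
```

Request:
{"api": "jog_arm", "payload": {
  "motion": [
    [-0.0015, -0.0045, 0.015, 0, -0.003, 0, -1],
    [0, 0, 0.015, 0, 0, 0, -1],
    [0, 0, 0.006, 0, 0, 0, -1],
    [0, 0, 0.004, 0, 0, 0, -1],
    [0, 0, 0.003, 0, 0, 0, -1]
  ]
}}

```text
time_s: 58.7
ee_pos: [0.5557, 0.3227, 0.1928]
eef_rot: [-3.138, -0.001, -0.06]
force: [-4.0, -2.4, 4.2]
grip_width: 0.0005
grip_force: 2.5
```

Request:
{"api": "jog_arm", "payload": {
  "motion": [
    [0, 0, 0.003, 0, 0, 0, -1],
    [0, 0, 0.003, 0, 0, 0, -1],
    [0, 0, 0.003, 0, 0, 0, -1]
  ]
}}

```text
time_s: 59.0
ee_pos: [0.5557, 0.3227, 0.1838]
eef_rot: [-3.138, -0.001, -0.06]
force: [-4.1, -2.3, 5.9]
grip_width: 0.0002
grip_force: 2.5
```

Request:
{"api": "jog_arm", "payload": {
  "motion": [
    [0, 0, 0.002, 0, 0, 0, -1],
    [0, 0, 0.002, 0, 0, 0, -1]
  ]
}}

```text
time_s: 59.2
ee_pos: [0.5559, 0.3228, 0.1808]
eef_rot: [-3.137, -0.002, -0.06]
force: [-10.0, -5.4, 25.2]
grip_width: 0.0007
grip_force: 12.8
```

Run:
```python
from h import *
to(*gw(0,.08),.181,-.0572)
```

```text
t 59.2 at [0.5559 0.3228 0.1808] [-3.1375e+00 -2.1000e-03 -6.0400e-02] tool shift [-0.0003  0.0009 -0.0002] turn z -0.0032 q [0.47 0.53 1.26 0.   1.35 2.1 ] w 0.0007 F [-10.   -5.4  25.2]
```

The clamp stopped hard at 20 mm travel (25 N): it rests on the blanks. Hold, then withdraw upward.

Request:
{"api": "jog_arm", "payload": {
  "motion": [
    [0, 0, 0.0005, 0, 0, 0, -1],
    [0, 0, 0, 0, 0, 0, -1],
    [0, 0, 0, 0, 0, 0, -1],
    [0, 0, 0, 0, 0, 0, -1]
  ]
}}

```text
time_s: 59.6
ee_pos: [0.5559, 0.3228, 0.1809]
eef_rot: [-3.137, -0.002, -0.06]
force: [-9.5, -5.1, 17.9]
grip_width: 0.0002
grip_force: 9.2
```

Request:
{"api": "jog_arm", "payload": {
  "motion": [
    [0, 0, -0.02, 0, 0, 0, -1],
    [0, 0, -0.04, 0, 0, 0, -1],
    [0, 0, -0.04, 0, 0, 0, -1],
    [-0.02, 0.04, 0, 0, 0, 0, -1],
    [-0.02, 0.04, 0, 0, 0, 0, -1]
  ]
}}

```text
time_s: 60.1
ee_pos: [0.5109, 0.2446, 0.2788]
eef_rot: [-3.137, -0.003, -0.059]
force: [0.6, -0.1, -0.2]
grip_width: 0.0005
grip_force: 0.0
```

Request:
{"api": "jog_arm", "payload": {
  "motion": [
    [-0.02, 0.04, 0, 0, 0, 0, -1],
    [-0.02, 0.04, 0, 0, 0, 0, -1],
    [-0.02, 0.04, 0, 0, 0, 0, -1],
    [-0.02, 0.04, 0, 0, 0, 0, -1],
    [0, 0, 0, 0, 0, 0, -1]
  ]
}}

```text
time_s: 60.6
ee_pos: [0.4201, 0.0874, 0.2783]
eef_rot: [-3.138, -0.003, -0.063]
force: [0.1, 0.3, -0.1]
grip_width: 0.0005
grip_force: 0.0
```

Run:
```python
from h import *
im,m,H,S,V=look('w25.png')
for z in (.014,.03):
  for r in comps('wrist',im,(H<15)&(S>90)&(V>25)&(V<140),z,m,amin=40,nmax=6): print('off',z,r,wg(r[0]/1000))
t=ctrl.camera('top')[:,:,::-1].copy(); H,S,V=hsv(t)
for r in comps('top',t,(H>20)&(H<35)&(S>170)&(V>100),.013,roi=(150,100,450,300)): print('y',r)
for r in comps('top',t,(H>50)&(H<75)&(S>130)&(V>50),.025,roi=(150,100,450,300)): print('g',r)
for r in comps('top',t,(V<50),.181,roi=(140,140,200,240)): print('clamp bar',r,wg(r[0]/1000))
s=ctrl.camera('scene')[:,:,::-1].copy(); H,S,V=hsv(s)
cv2.imwrite('pics/s4.png',cv2.resize(s[110:310,240:480],None,fx=3,fy=3,interpolation=cv2.INTER_CUBIC))
to(.5,.1)
```

```text
green [(array([ 557.2, -190.4]), array([ 47.9, 140.2]), np.float32(174.93))]
yellow [(array([ 516.3, -248.6]), array([ 36.7, 194.7]), np.float32(174.82)), (array([ 430.3, -290.8]), array([27.5, 43.8]), np.float32(174.09))]
off 0.014 (array([593.9, -12.6]), array([11.9, 42. ]), np.float32(176.52)) [ 0.0574 -0.2517]
off 0.014 (array([470.7, -12.7]), array([16.2, 27.4]), np.float32(86.48)) [-0.0656 -0.2589]
off 0.03 (array([590.4,  -9.3]), array([11.5, 40.4]), np.float32(176.52)) [ 0.0537 -0.2486]
off 0.03 (array([471.6,  -9.3]), array([15.6, 26.4]), np.float32(86.48)) [-0.0649 -0.2554]
y (array([ 516.4, -249.7]), array([ 38.8, 194. ]), np.float32(174.87))
g (array([ 556.1, -191.3]), array([ 44.8, 136.3]), np.float32(175.0))
clamp bar (array([555.9, 327.2]), array([ 35.1, 152.8]), np.float32(176.89)) [0.     0.0853]
t 60.75 at [0.4219 0.0903 0.278 ] [-3.1379e+00 -1.7000e-03 -6.0800e-02] tool shift [ 0.0774 -0.0144  0.0002] turn z None q [ 0.12 -0.02  1.72  0.    1.44  1.76] w 0.0001 F [-0.   0.3 -0.4]
```

View pics/s4.png

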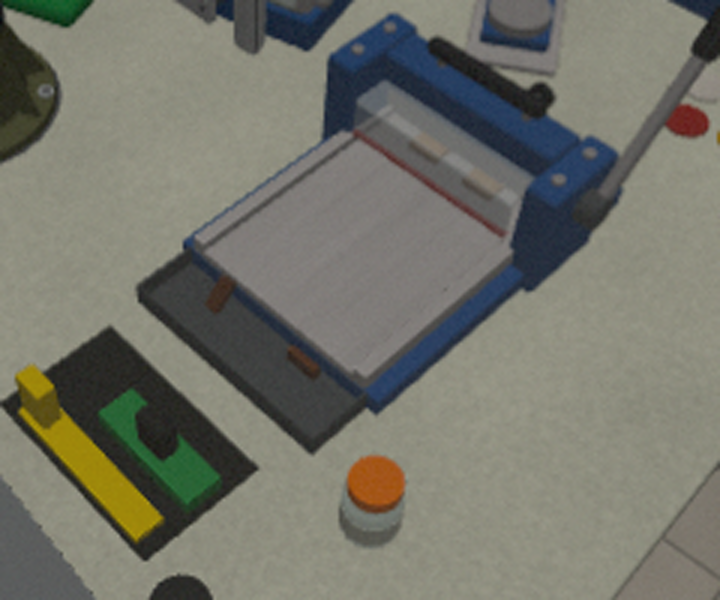

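The final view shows offcuts in the tray (220,295),(303,360), a clear bed, both blanks under the cover (428,147),(480,183), the clamp down, and both tools upright on the mat (90,460),(160,445). Handing in.

```bash
python3 -c "
from station import ctrl
print(ctrl.hand_in())"
```

```text
the job is handed in; nothing more can be done
None
```

The job is handed in (no verdict was returned): both offcuts are in the chip tray, both blanks were pushed home against the gauge and clamped, and both tools stand upright on the mat; I tipped the scraper onto its side on my first grasp and set it upright again before use.

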